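# Pump a one-hand clamp shut on a glued block and keep it squeezed

## Robot

A 7-joint arm with a two-finger parallel gripper is mounted at the origin on the work surface. World frame = base frame: x ahead of the robot, y to its left, z up, the work surface at z = 0. Lengths are in m, angles in rad, forces in N, time in s.
With the tool pointing down it reaches from about 0.425 to 1.025 m from the base axis. Payload 9.4 kg.
Tool frame: the origin (TCP) lies midway between the tips of the shut fingers; the grasp point (between the pads) lies 19 mm behind it; z points along the fingers, x is the direction in which the jaws open and shut, and the axes are right-handed (so a half turn about z gives the same grasp; the last joint's range is limited). The gripper opens to 85 mm and grips with 20 to 120 N. Pads are 22 mm wide; open, the fingers measure 114 mm over their backs; the gripper's body (76 mm by 85 mm) begins 54 mm behind the grasp point. The pads swing forward as they close: fully open they stand 13 mm farther back than shut.
Start: joints at [1.138, 0.599, -0.003, 1.599, 0.002, 0.943, -0.08], TCP at [0.253, -0.68, 0.231] pointing down, gripper open.
Joint ranges: [-2.57, 2.57], [-0.35, 1.97], [-1.29, 1.29], [0.11, 2.56], [-1.05, 4.19], [0.11, 1.86], [-2.63, 2.63]. Speed limits (rad/s): [2.22, 2.22, 3.01, 3.01, 3.14, 3.14, 3.14].

## Interface

Orientations are given as a unit quaternion [w, x, y, z].
In Python, from station import bot gives the robot as it stands.
- The arm moves only by the tool send_rows, never from a script. Its argument "increments" is a list of rows, each an object of numbers: "jaw": the opening, from 0 (shut) to 1 (fully open); "tx", "ty", "tz": the shift along the world's x, y, z in m; "wx", "wy", "wz": the turn, a rotation vector about the world's x, y, z in degrees. A call has 1 to 12 rows; each row is the pose to reach, as a shift and turn from the pose commanded when the call began; what a row does not reach only later rows make up. A row lasts 1/10 s, in which the tool goes at most 50 mm and 8.59 degrees, less where a joint would pass 70% of its speed; a pose out of reach is approached as far as the arm can. A call with a gripper value outside its range is refused whole. The fingers move at their own pace and stop on an object; the grip force is fixed at half the most. Time passes only in rows, so rows that repeat a pose let the fingers close. It gives the time, the measured TCP pose, the force and the opening at its end, in the units of the state.
- bot.get_state(): the state, without advancing time (a new reading comes with each control period).
- bot.grab_frame(name): name is "side" or "top"; returns a dict with "image" (400x640x3 uint8, red, green, blue), "range_z" (400x640 float32, m along the optical axis (not along the pixel's ray), 0 where there is no reading), "mtx" (3x3 intrinsics, pixels), "k1" (the pictures are not rectified: a ray, as slopes to the right and down, at radius r is drawn at 1 + k1 r^2 times it, then the intrinsics apply), "pose" (4x4, takes a point from camera to world coordinates). Camera axes: x right, y down, z forward; pixel columns grow to the right and rows downward; lengths in m; the calibration is good to about 2 mm. A picture is of the moment at which its call begins.
- bot.finish_job(): hands the job in, once; it reports no verdict.
The state is a dict: "time": time; "joint_positions": joint angles; "joint_vel": joint speeds; "joint_efforts": joint torques, N m; "tcp_pos": TCP position; "tcp_rot": TCP orientation; "wrist_force": force on the tool from outside, world axes, zero at the start; "ft_torque": the same for the moment, N m; "finger_gap": opening from 0.0 (shut) to 1.0 (fully open).
Only numpy, scipy, OpenCV 4.12 (cv2) and the standard library are available. Lean on these libraries where they do the work, as an engineer would, in place of code of your own. Each camera call takes 0.05 s, during which the arm holds its last target.

## Task

Lift the freshly glued maple block up and off the key hook, stand it loop-up on the bed of the bar clamp between the jaws, its two glued halves one towards each jaw, and let go of it. Then close the clamp on it by squeezing and releasing the trigger (do not push the jaw by hand) until the jaw presses the block and the sprung pad is pushed in about halfway, never all the way, which would crush the joint. Finish while still holding the trigger squeezed like that, with the organizer, tealight holder and flashlight left where they are.

Things in the scene. Friction and masses are not known exactly. Their poses are not given: they have to be found in the camera images.
- block: Maple block of two glued halves (thin dark glue line), 30 (its x) x 44 (y) x 55 mm high, about 70 g. Origin: centre of its underside. It hangs loop-up on the hook's rod, its x along the rod, underside 64 mm above the shelf. Take it from above by its 44 mm faces, fingers either side of the rod. In the clamp its x lies along the clamp's y (a quarter turn either way).
- block_loop (a point): Centre of the window of the steel loop on top of the block, 67 mm above the block's underside. The loop is 26 mm wide along the block's y and 10 mm deep along its x; the window is 20 mm wide and 24 mm high, from the block's top (55 mm up) to 79 mm; loop top at 82 mm.
- hook: Chrome key hook fixed to the shelf. Its rod, 6 mm thick, axis 140 mm above the shelf, points along the hook's -x from a 10 mm post at x = +30 mm (no taller than the rod) to x = -30 mm, where the tip turns up. Origin: on the shelf under the middle of the rod; the block hangs within 8 mm of it.
- hook_tip (a point): Upturned end of the hook at hook x = -34 mm; its top is 149 mm above the shelf, 6 mm above the top of the rod, so the loop clears it when the block is lifted 7 to 16 mm and then drawn along the hook's -x by 50 mm or more.
- clamp: One-hand bar clamp screwed to the shelf. Its y runs along the bar from moving jaw to handle, z up; origin on the shelf below the relaxed sprung pad's face. Along y: moving jaw, room for the block, sprung pad (y 0 to 8 mm), fixed jaw (20 to 32, up to z 71), trigger (67 to 77 at rest), fixed handle (105 to 117, up to z 125, 26 wide in x). Jaws and pad are 36 mm wide in x.
- clamp_bed (a point): Point of the bed surface in the clamp's middle plane, at the pad's relaxed face (clamp x 0, y 0, z 24 mm); axes as the clamp. The bed is two rails at x = +-11 to +-25 mm, top at z 24 mm, running from y -99 to +31 mm.
- bar: Toothed steel bar with the moving jaw (36 mm wide, z 26 to 72 mm, 12 mm thick). It slides along the clamp's y only and stays where it is left (friction 6 N); if the trigger is let go with the pad pressed, it slips back until 6 N or less remains. Its axes are the clamp's; its origin is no useful point, use jaw_face.
- jaw_face (a point): Centre of the moving jaw's face that looks to the pad, z 50 mm. At the start it is 54 to 72 mm from the pad, so that the 30 mm block has 24 to 42 mm of play.
- pad_face (a point): Centre of the sprung pad's face that looks to the moving jaw, z 50 mm; moves with the pad.
- pad (a joint): How far the sprung pad is pressed in towards the fixed jaw: 0 relaxed, 0.012 m fully in (2 N per mm: 13 N at halfway, 0.006). Only pressure on the pad moves it.
- trigger: Upright lever, 24 mm wide in the clamp's x, 10 thick, z 33 to 125 mm. Squeezed, it slides along the clamp's y to the handle by up to 20 mm; let go, it springs back (2.5 to 4.5 N). Going in, its pawl catches a tooth (6 mm pitch, up to 6 mm lost) and pulls bar and moving jaw along mm for mm; going back it skips the teeth. Several full strokes are needed.
- trigger_face (a point): Point on the trigger's front face (away from the handle), z 105 mm, clamp y 67 mm at rest; moves with the trigger. Trigger and handle measure 50 mm over their outer faces at rest, 30 mm fully squeezed.
- handle_back (a point): Point on the handle's rear face (away from the trigger), z 105 mm, clamp y 117 mm, fixed.
- organizer: Bystander: grey plastic organizer box with flip-top lid, 110 x 160 x 98 mm, origin under its centre.
- tealight: Bystander: frosted glass tealight holder, 70 mm wide, 60 mm high, origin under its centre.
- flashlight: Bystander: compact steel flashlight standing on its tail, 36 mm wide, 110 mm high, origin under its centre.

How it is judged:
On the way, in this order (a step that is already met when the one before it is completed fails the run):
1. the block, in the fingers, is off the hook and in front of its tip (x of block in the frame of hook_tip below -0.012 m and contact force between block and hook below 0.1 N and height (world z) of block above 0.04 m and contact force between the fingers and block above 0.5 N), for 0.1 s.
2. the block stands loop-up on the clamp bed between the jaws, halves towards the jaws, and is let go (angle between block's own z axis and vertical below 0.1 rad and angle between the x axis of block and the y axis of clamp, either way round below 0.12 rad and z of block in the frame of clamp_bed between -0.003 and 0.003 m and x of block in the frame of clamp_bed between -0.012 and 0.012 m and contact force between each of the arm, the fingers and block below 0.2 N and y of block in the frame of pad_face between -0.06 and -0.013 m and y of jaw_face in the frame of clamp below -0.034 m), for 0.2 s.
At the end, for the whole second after the job is handed in: The block stands upright on the bed (within 3 mm of its surface, 12 mm of the middle plane, 0.1 rad), untouched by the robot, pinched between the moving jaw and the sprung pad; the pad is pressed in 4 to 9 mm of its 12; the fingers still press the trigger with more than 3 N; nothing moves (angle between block's own z axis and vertical below 0.1 rad and angle between the x axis of block and the y axis of clamp, either way round below 0.12 rad and z of block in the frame of clamp_bed between -0.003 and 0.003 m and x of block in the frame of clamp_bed between -0.012 and 0.012 m and contact force between each of the arm, the fingers and block below 0.2 N and value of joint pad between 0.004 and 0.009 m and y of block in the frame of pad_face between -0.018 and -0.012 m and y of jaw_face in the frame of pad_face between -0.0335 and -0.027 m and contact force between the fingers and trigger above 3 N and linear speed of block below 0.01 m/s); the arm keeps its last pose, push and grip.
It fails at once if the sprung pad is pushed fully in (over 11.3 mm): the glued block is crushed (value of joint pad above 0.0113 m).
It fails at once if the moving jaw is pushed by hand (fingers on the bar with over 5 N) (contact force between the fingers and bar above 5 N).
It fails at once if a bystander is moved by over 20 mm (distance of any of organizer, tealight, flashlight from where it was at the start of the episode above 0.02 m).
It also fails if it takes over 61 s, if anything falls off the work surface, if the arm or the gripper's body presses on something with over 40 N, if the wrist force passes 120 N, or if a joint passes its speed limit or range.

## Working session

There is one attempt and no reset: what is moved stays moved. The work goes in short steps, Python scripts to look and compute and a tool call to move; the robot and the scene stay as the last step left them, time stands still between calls to the robot, and variables do not carry over. Pictures are saved under pics/ and viewed, and the job is handed in when it is done.

Besides the shell and the picture viewer there is one more tool, called after ">>>" as name([rows], argument=value, ...), one row to a line, values as JSON. send_rows: Moves the arm, as the interface text tells. Its arguments: {"type":"object","properties":{"increments":{"type":"array","items":{"type":"object","properties":{"jaw":{"type":"number"},"tx":{"type":"number"},"ty":{"type":"number"},"tz":{"type":"number"},"wx":{"type":"number"},"wy":{"type":"number"},"wz":{"type":"number"}}}}},"required":["increments"]}

```bash
ls; mkdir -p pics; cat > h.py <<'E'
import numpy as np, cv2
from station import bot
def grab(n):
    f=bot.grab_frame(n); np.savez(f'/tmp/{n}.npz',**{k:np.asarray(v) for k,v in f.items()}); return f
def load(n): return dict(np.load(f'/tmp/{n}.npz'))
def cloud(f):
    H,W=f['range_z'].shape
    u,v=np.meshgrid(np.arange(W),np.arange(H))
    K=f['mtx']; k1=float(f['k1'])
    p=np.stack([u,v],-1).reshape(-1,1,2).astype(np.float64)
    n=cv2.undistortPoints(p,K,np.array([k1,0,0,0,0.])).reshape(H,W,2)
    z=f['range_z'].astype(float)
    P=np.stack([n[...,0]*z,n[...,1]*z,z],-1)
    T=f['pose']
    Q=P@T[:3,:3].T+T[:3,3]
    Q[z==0]=np.nan
    return Q
def proj(f,X):
    T=np.linalg.inv(f['pose']); X=np.atleast_2d(X); c=X@T[:3,:3].T+T[:3,3]
    uv,_=cv2.projectPoints(c,np.zeros(3),np.zeros(3),f['mtx'],np.array([float(f['k1']),0,0,0,0.]))
    return uv.reshape(-1,2)
def save(name,img): cv2.imwrite(f'pics/{name}.png',img[...,::-1])
E
python3 - <<'E'
from h import *
print(bot.get_state())
for n in('side','top'):
    f=grab(n); save(n+'0',f['image']); print(n,f['mtx'],f['k1'],f['pose'])
E
```

```text
pics
{'time': 0.0, 'joint_positions': array([ 1.13828671,  0.60017021, -0.00254084,  1.60010356,  0.00179015,
        0.94291094, -0.07982331]), 'joint_vel': array([-8.64986717e-04, -1.51930039e-03,  1.05566229e-03,  3.40206455e-04,
       -6.78842923e-05, -5.80225529e-04,  1.20891473e-03]), 'joint_efforts': array([-6.28527541e-04, -7.76462674e+01,  1.56390578e+00, -2.58013791e+01,
        1.21070811e-02,  8.97811755e-03, -4.56712513e-06]), 'tcp_pos': array([ 0.25237813, -0.67916081,  0.23039382]), 'tcp_rot': array([-3.95049055e-04,  8.21088971e-01, -5.70799676e-01, -6.89816392e-04]), 'wrist_force': array([0.10654585, 1.18684244, 0.04600443]), 'ft_torque': array([ 0.05359521,  0.02000122, -0.03282704]), 'finger_gap': 1.0005266078389707}
side [[501.69575087   0.         317.16519829]
 [  0.         501.69575087 196.70000673]
 [  0.           0.           1.        ]] -0.055692322822294936 [[-0.8191363  -0.40168854  0.40946556  0.10846516]
 [-0.57345049  0.58972771 -0.56866137  0.58863985]
 [-0.01304843 -0.7006194  -0.71341586  0.95661227]
 [ 0.          0.          0.          1.        ]]
top [[397.40916375   0.         317.84879439]
 [  0.         397.40916375 205.25021478]
 [  0.           0.           1.        ]] -0.0754718488117316 [[-0.13192454 -0.96522747  0.22568084  0.39537384]
 [-0.99125842  0.12808529 -0.03163705 -0.08679493]
 [ 0.00163056 -0.22788174 -0.97368745  1.00333906]
 [ 0.          0.          0.          1.        ]]
```

View pics/side0.png

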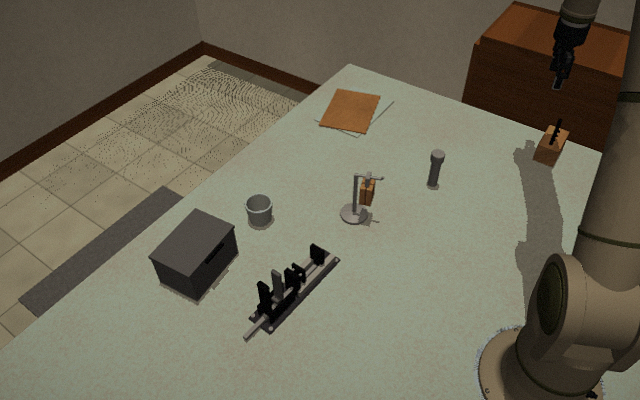

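View pics/top0.png

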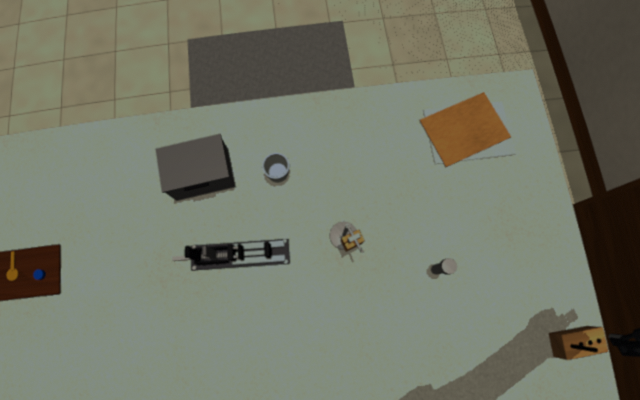

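```bash
python3 - <<'E'
from h import *
s=load('side');t=load('top')
def crop(f,n,x0,y0,w,h,k):
    im=f['image'][y0:y0+h,x0:x0+w]; im=cv2.resize(np.clip(im*1.5,0,255).astype(np.uint8),None,fx=k,fy=k,interpolation=cv2.INTER_CUBIC); save(n,im)
crop(s,'s_hook',325,155,80,75,8)
crop(s,'s_clamp',235,235,115,110,6)
crop(t,'t_hook',315,210,80,60,8)
crop(t,'t_clamp',165,225,135,55,5)
for n,f in(('side',s),('top',t)):
    Q=cloud(f); r=f['range_z']; print(n,np.isfinite(Q[...,2]).mean())
    m=np.isfinite(Q[...,2])&(Q[...,0]>.3)&(Q[...,0]<1)&(abs(Q[...,1])<.6); z=Q[m][:,2]; print(np.percentile(z,[1,10,50,90,99]))
E
```

```text
side 0.99596875
[-0.00324581 -0.00121329  0.00144079  0.01517439  0.10159337]
top 0.99580859375
[-0.00351941 -0.00149537  0.00109842  0.00564256  0.10107785]
```

View pics/s_hook.png

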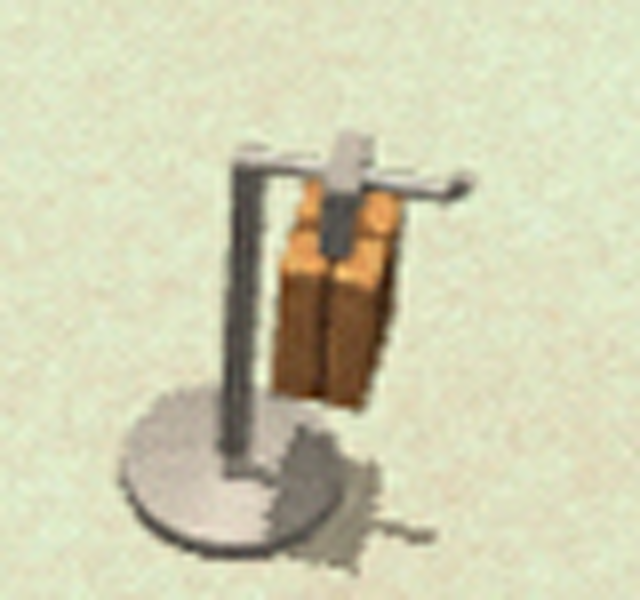

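View pics/s_clamp.png

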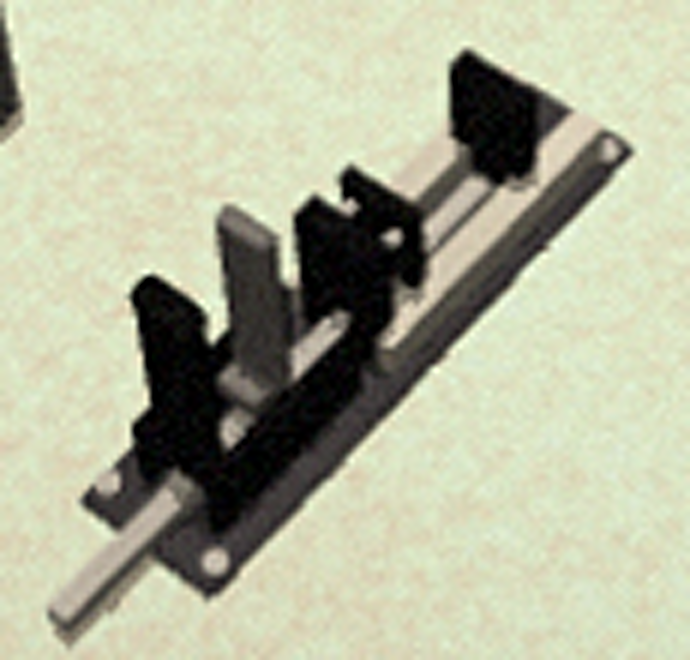

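View pics/t_hook.png

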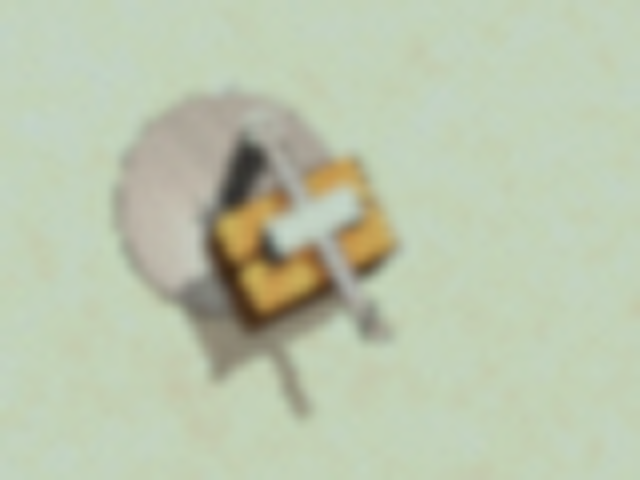

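View pics/t_clamp.png

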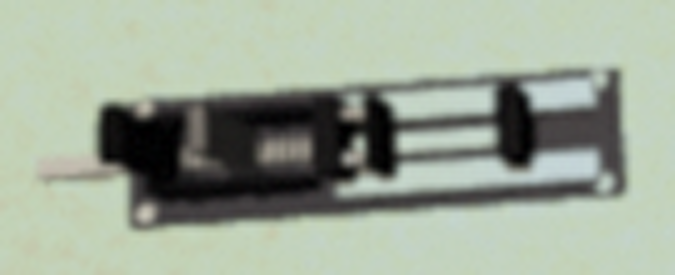

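```bash
cat >> h.py <<'E'
def und(f,p):
    n=cv2.undistortPoints(np.array(p,float).reshape(1,1,2),f['mtx'],np.array([float(f['k1']),0,0,0,0.])).ravel()
    return f['pose'][:3,:3]@np.array([*n,1.]),f['pose'][:3,3]
def tri(s,ps,t,pt):
    d1,o1=und(s,ps);d2,o2=und(t,pt)
    A=np.stack([d1,-d2],1);x=np.linalg.lstsq(A,o2-o1,rcond=None)[0]
    a=o1+x[0]*d1;b=o2+x[1]*d2
    return (a+b)/2,np.linalg.norm(a-b)
E
python3 - <<'E'
from h import *
s=load('side');t=load('top')
def sh(x,y): return ((x+.5)/8-.5+325,(y+.5)/8-.5+155)
def th(x,y): return ((x+.5)/8-.5+315,(y+.5)/8-.5+210)
def sc(x,y): return ((x+.5)/6-.5+235,(y+.5)/6-.5+235)
def tc(x,y): return ((x+.5)/5-.5+165,(y+.5)/5-.5+225)
L=[('posttop',sh(248,155),th(258,122)),('tip',sh(464,180),th(376,318)),('looptop',sh(354,135),th(315,217)),
('blk near L corner (z119)',sh(282,270),th(250,312)),('blk right',sh(362,285),th(390,245)),
('clamp screw far',sh(0,0),th(0,0)),]
for n,a,b in L[:-1]:
    p,e=tri(s,a,t,b);print(n,p.round(4),round(e,4))
C=[('screw NE(jaw end, -x side)',sc(608,150),tc(605,182)),('screw handle near',sc(215,560),tc(146,213)),('screw handle far',sc(108,483),tc(146,108)),
('plate corner jaw near',sc(632,150),tc(622,190)),('plate corner handle near',sc(210,597),tc(133,225)),
('bar end',sc(60,617),tc(40,165))]
for n,a,b in C:
    p,e=tri(s,a,t,b);print(n,p.round(4),round(e,4))
# depth cloud near clamp
for nm,f in(('s',s),('t',t)):
    Q=cloud(f);m=np.isfinite(Q[...,2])&(Q[...,2]>.1)&(Q[...,0]>.3)&(Q[...,0]<1)&(abs(Q[...,1])<.6)
    for p in [('hook',(0.3,1,-.3,0))]: pass
    from scipy.ndimage import label
    lb,k=label(m)
    for i in range(1,k+1):
        q=Q[lb==i]
        if len(q)>8: print(nm,len(q),np.median(q,0).round(3),q.min(0).round(3),q.max(0).round(3))
E
```

```text
posttop [ 0.5424 -0.1719  0.1447] 0.0003
tip [ 0.4838 -0.1956  0.1473] 0.0015
looptop [ 0.5124 -0.1814  0.1609] 0.0009
blk near L corner (z119) [ 0.5054 -0.1579  0.1258] 0.0273
blk right [ 0.5168 -0.2108  0.0719] 0.008
screw NE(jaw end, -x side) [ 0.4953 -0.0205  0.0107] 0.0012
screw handle near [0.5092 0.2088 0.0117] 0.0012
screw handle far [0.5617 0.2057 0.0095] 0.0002
plate corner jaw near [ 0.4901 -0.0284  0.0062] 0.0002
plate corner handle near [0.5049 0.2181 0.0039] 0.0011
bar end [0.5384 0.2589 0.0163] 0.0006
s 137 [ 0.426 -0.385  0.111] [ 0.409 -0.407  0.1  ] [ 0.446 -0.37   0.115]
s 378 [ 0.512 -0.173  0.121] [ 0.479 -0.208  0.1  ] [ 0.547 -0.158  0.151]
s 21 [0.749 0.098 0.101] [0.744 0.092 0.1  ] [0.763 0.109 0.103]
s 9 [0.772 0.118 0.101] [0.766 0.113 0.1  ] [0.777 0.121 0.104]
s 17 [0.753 0.117 0.101] [0.742 0.111 0.1  ] [0.761 0.123 0.103]
s 14 [0.802 0.17  0.101] [0.797 0.163 0.1  ] [0.81  0.175 0.103]
s 10 [0.72  0.118 0.101] [0.713 0.113 0.1  ] [0.727 0.123 0.104]
s 12 [0.768 0.154 0.101] [0.762 0.149 0.1  ] [0.775 0.158 0.103]
s 9 [0.707 0.129 0.101] [0.699 0.127 0.
[... 575 characters left out ...]
755 0.202 0.1  ] [0.763 0.215 0.105]
t 9 [0.743 0.176 0.101] [0.741 0.171 0.1  ] [0.749 0.181 0.102]
t 12 [0.741 0.242 0.101] [0.73  0.239 0.1  ] [0.747 0.247 0.103]
t 10 [0.734 0.232 0.101] [0.726 0.23  0.1  ] [0.741 0.235 0.103]
t 9 [0.724 0.126 0.101] [0.719 0.121 0.1  ] [0.727 0.131 0.103]
t 9 [0.72  0.158 0.101] [0.716 0.153 0.1  ] [0.723 0.16  0.102]
t 16 [0.716 0.237 0.101] [0.711 0.231 0.1  ] [0.721 0.246 0.103]
t 347 [ 0.512 -0.178  0.121] [ 0.479 -0.205  0.1  ] [ 0.545 -0.157  0.151]
t 92 [0.533 0.185 0.125] [0.52 0.18 0.1 ] [0.548 0.193 0.13 ]
t 76 [0.53  0.148 0.124] [0.52  0.144 0.1  ] [0.542 0.155 0.129]
t 217 [ 0.425 -0.389  0.11 ] [ 0.408 -0.408  0.1  ] [ 0.443 -0.372  0.114]
```

```bash
cat >> h.py <<'E'
def frame(x,y,yaw):
    c,s_=np.cos(yaw),np.sin(yaw); T=np.eye(4);T[:2,:2]=[[c,-s_],[s_,c]];T[0,3]=x;T[1,3]=y;return T
def box(img,f,T,b,col,k,x0,y0):
    (xa,xb),(ya,yb),(za,zb)=b
    V=np.array([[x,y,z] for x in(xa,xb) for y in(ya,yb) for z in(za,zb)])
    W=V@T[:3,:3].T+T[:3,3]; p=(proj(f,W)-[x0,y0]+.5)*k-.5
    for i in range(8):
        for j in range(i+1,8):
            if bin(i^j).count('1')==1: cv2.line(img,tuple(int(v*8) for v in p[i]),tuple(int(v*8) for v in p[j]),col,1,cv2.LINE_AA,3)
def crop(f,x0,y0,w,h,k):
    return cv2.resize(np.clip(f['image'][y0:y0+h,x0:x0+w]*1.6,0,255).astype(np.uint8),None,fx=k,fy=k,interpolation=cv2.INTER_CUBIC)
E
cat > ov.py <<'E'
from h import *
import sys
s=load('side');t=load('top')
mm=lambda *a:[(x[0]/1e3,x[1]/1e3) for x in a]
hk=(0.514,-0.1832,np.deg2rad(22)); cl=(0.5265,0.0778,np.deg2rad(-3.5)); bl=(0.5124,-0.1814,np.deg2rad(22))
exec(open('/tmp/par.py').read()) if len(sys.argv)>1 else None
for n,f,cr,k in(('s',s,(325,155,80,75),8),('t',t,(315,210,80,60),8)):
    im=crop(f,*cr,k); H=frame(*hk);B=frame(*bl);B[2,3]=.064
    box(im,f,H,mm((-30,25),(-3,3),(137,143)),(0,0,255),k,*cr[:2])
    box(im,f,H,mm((25,35),(-5,5),(0,143)),(0,0,255),k,*cr[:2])
    box(im,f,H,mm((-37,-31),(-3,3),(137,149)),(0,0,255),k,*cr[:2])
    box(im,f,B,mm((-15,15),(-22,22),(0,55)),(255,0,0),k,*cr[:2])
    box(im,f,B,mm((-5,5),(-13,13),(55,82)),(255,0,0),k,*cr[:2])
    save(n+'_hook_ov'+''.join(sys.argv[1:]),im)
for n,f,cr,k in(('s',s,(235,235,115,110),6),('t',t,(165,225,135,55),5.5)):
    im=crop(f,*cr,k); C=frame(*cl)
    for b in(((-13,13),(105,117),(100,125)),((-12,12),(67,77),(33,125)),((-18,18),(20,32),(24,71)),((-18,18),(0,8),(26,71)),((11,25),(-99,31),(20,24)),((-25,-11),(-99,31),(20,24))):
        box(im,f,C,mm(*b),(255,0,0),k,*cr[:2])
    j=globals().get('jaw',-60)
    box(im,f,C,mm((-18,18),(j-12,j),(26,72)),(0,0,255),k,*cr[:2])
    save(n+'_clamp_ov'+''.join(sys.argv[1:]),im)
E
python3 ov.py
```

```text
(no output)
```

View pics/s_hook_ov.png

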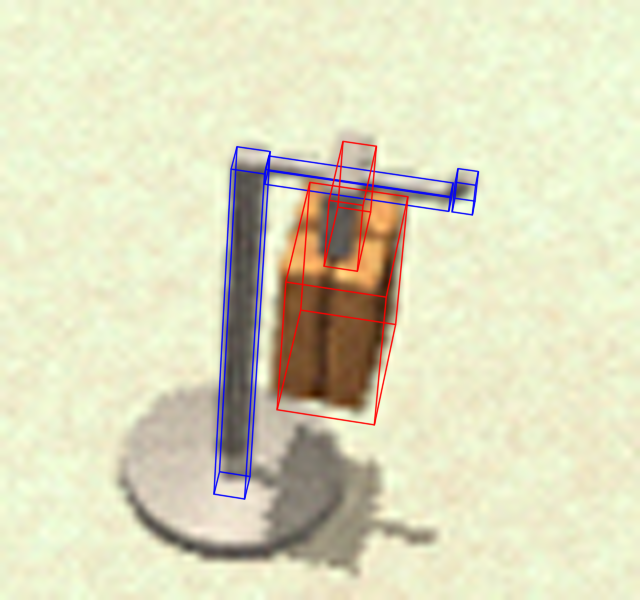

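View pics/t_hook_ov.png

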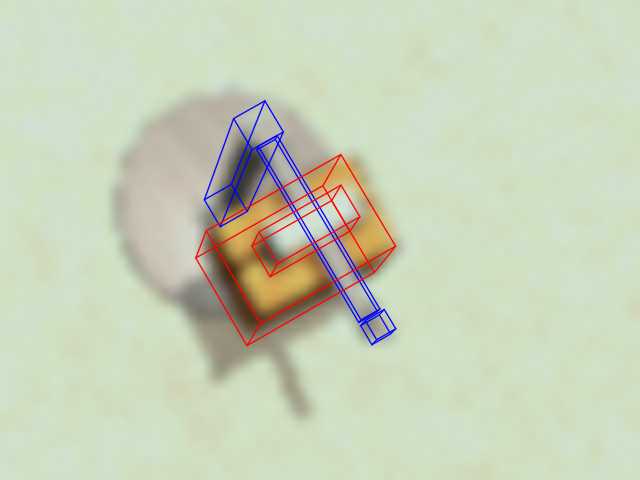

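View pics/s_clamp_ov.png

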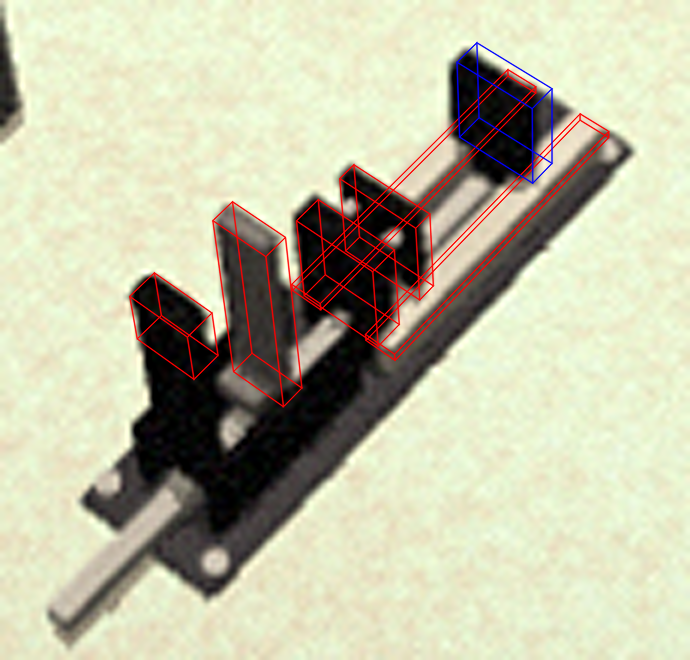

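View pics/t_clamp_ov.png

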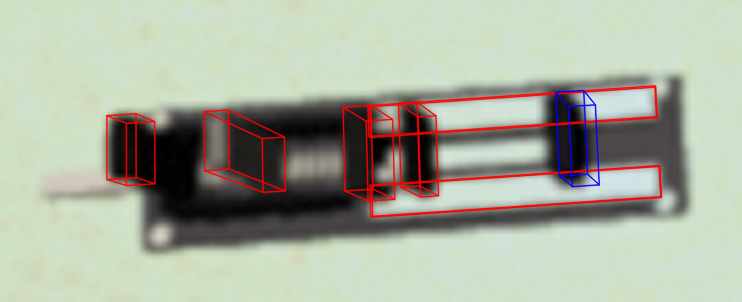

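```bash
python3 - <<'E'
from h import *
for n in('side','top'):
    f=load(n);Q=cloud(f);r=f['image'].astype(int)
    m=np.isfinite(Q[...,2])&(abs(Q[...,0]-.513)<.06)&(abs(Q[...,1]+.183)<.06)
    org=(r[...,0]-r[...,2]>40)&m
    z=Q[org][:,2]
    tp=org&(Q[...,2]>.112)&(Q[...,2]<.126)
    q=Q[tp]; print(n,org.sum(),tp.sum(),'top z',np.median(q[:,2]).round(4),'zmin',z.min().round(3),cv2.minAreaRect((q[:,:2]*1000).astype(np.float32)),q[:,:2].mean(0).round(4))
    hi=m&(Q[...,2]>.132); q=Q[hi]
    for a in q[np.argsort(q[:,0])]: 
        pass
    print('hi',hi.sum(),q[:,2].max(),cv2.fitLine((q[:,:2]*1000).astype(np.float32),cv2.DIST_L2,0,.01,.01).ravel(), q[:,:2].min(0),q[:,:2].max(0))
    # clamp
    C=frame(0.5265,0.0778,np.deg2rad(-3.5)); L=(Q-C[:3,3])@C[:3,:3]
    for nm,(y0,y1,z0,z1) in dict(trig=(58,87,113,135),hand=(98,125,113,135),fix=(16,36,55,80),pad=(-6,12,55,80),jaw=(-85,-42,55,85),rail=(-50,-8,20,30)).items():
        k=np.isfinite(L[...,2])&(abs(L[...,0])<.04)&(L[...,1]>y0/1e3)&(L[...,1]<y1/1e3)&(L[...,2]>z0/1e3)&(L[...,2]<z1/1e3)
        l=L[k]*1e3; print(nm,k.sum(),'lo',np.percentile(l,4,axis=0).round(1),'hi',np.percentile(l,96,axis=0).round(1))
E
```

```text
side 248 123 top z 0.1198 zmin 0.066 ((513.8890991210938, -180.5017852783203), (30.197702407836914, 44.0660285949707), 21.22085952758789) [ 0.5117 -0.177 ]
hi 134 0.15088251305565492 [ 9.3705976e-01  3.4916908e-01  5.1518317e+02 -1.8140164e+02] [ 0.47947139 -0.1976519 ] [ 0.54668498 -0.16857565]
trig 73 lo [-10.4  68.3 114.8] hi [ 10.6  76.9 127.6]
hand 97 lo [-12.4 105.8 114.9] hi [ 11.4 117.2 127.8]
fix 148 lo [-16.7  20.1  56.5] hi [18.6 32.2 74.2]
pad 106 lo [-16.3   0.9  56.5] hi [16.5  9.6 72.9]
jaw 135 lo [-16.6 -66.7  56.4] hi [ 16.3 -54.3  75. ]
rail 184 lo [-23.6 -48.3  20.8] hi [ 25.7 -11.2  27.9]
top 161 154 top z 0.1193 zmin 0.003 ((513.0556640625, -182.16769409179688), (29.277362823486328, 43.979156494140625), 19.244258880615234) [ 0.5113 -0.1797]
hi 144 0.1507979321864238 [ 9.3889207e-01  3.4421173e-01  5.1315564e+02 -1.8189514e+02] [ 0.47852179 -0.19607379] [ 0.5445879  -0.16747659]
trig 61 lo [-10.4  67.2 115.8] hi [ 10.7  76.5 127.7]
hand 76 lo [-12.9 104.  115.8] hi [ 11.6 114.8 128.2]
fix 100 lo [-16.8  18.9  60.8] hi [15.1 31.7 74.6]
pad 73 lo [-18.2  -0.7  55.8] hi [14.4 10.  73. ]
jaw 97 lo [-17.9 -66.3  60.1] hi [ 16.1 -54.4  74.7]
rail 202 lo [-25.4 -46.4  20.4] hi [23.1 -9.8 27.7]
```

>>> send_rows([
  {"tx": 0.02, "ty": 0.04, "jaw": 1},
  {"tx": 0.042, "ty": 0.08, "jaw": 1},
  {"tx": 0.065, "ty": 0.125, "jaw": 1},
  {"tx": 0.088, "ty": 0.168, "jaw": 1},
  {"tx": 0.11, "ty": 0.21, "jaw": 1},
  {"tx": 0.133, "ty": 0.254, "jaw": 1},
  {"tx": 0.155, "ty": 0.296, "jaw": 1},
  {"tx": 0.178, "ty": 0.34, "jaw": 1},
  {"tx": 0.2, "ty": 0.382, "jaw": 1},
  {"tx": 0.222, "ty": 0.424, "jaw": 1},
  {"tx": 0.244, "ty": 0.466, "jaw": 1},
  {"tx": 0.261, "ty": 0.498, "jaw": 1},
])

```text
validation failed for argument at $.in...
```

>>> send_rows([
  {"tx": 0.02, "ty": 0.04, "tz": 0.0, "wx": 0.0, "wy": 0.0, "wz": 0.0, "jaw": 1.0},
])

```text
time: 0.2
tcp_pos: [0.2682, -0.6434, 0.2303]
tcp_rot: [0.002, 0.819, -0.574, -0.0]
wrist_force: [1.4, -0.0, 0.1]
finger_gap: 1.001
```

>>> send_rows([
  {"tx": 0.02, "ty": 0.04, "tz": 0, "wx": 0, "wy": 0, "wz": 0, "jaw": 1},
  {"tx": 0.042, "ty": 0.08, "tz": 0, "wx": 0, "wy": 0, "wz": 0, "jaw": 1},
  {"tx": 0.065, "ty": 0.124, "tz": 0, "wx": 0, "wy": 0, "wz": 0, "jaw": 1},
  {"tx": 0.087, "ty": 0.166, "tz": 0, "wx": 0, "wy": 0, "wz": 0, "jaw": 1},
  {"tx": 0.11, "ty": 0.21, "tz": 0, "wx": 0, "wy": 0, "wz": 0, "jaw": 1},
  {"tx": 0.133, "ty": 0.254, "tz": 0, "wx": 0, "wy": 0, "wz": 0, "jaw": 1},
  {"tx": 0.155, "ty": 0.296, "tz": 0, "wx": 0, "wy": 0, "wz": 0, "jaw": 1},
  {"tx": 0.178, "ty": 0.34, "tz": 0, "wx": 0, "wy": 0, "wz": 0, "jaw": 1},
  {"tx": 0.2, "ty": 0.382, "tz": 0, "wx": 0, "wy": 0, "wz": 0, "jaw": 1},
  {"tx": 0.222, "ty": 0.424, "tz": 0, "wx": 0, "wy": 0, "wz": 0, "jaw": 1},
  {"tx": 0.2405, "ty": 0.4585, "tz": 0, "wx": 0, "wy": 0, "wz": 0, "jaw": 1},
  {"tx": 0.2405, "ty": 0.4585, "tz": 0, "wx": 0, "wy": 0, "wz": 0, "jaw": 1},
])

```text
time: 1.4
tcp_pos: [0.5158, -0.1751, 0.2311]
tcp_rot: [-0.001, 0.823, -0.567, -0.0]
wrist_force: [0.3, -0.4, 0.5]
finger_gap: 1.002
```

>>> send_rows([
  {"tx": 0, "ty": 0, "tz": 0, "wx": 0, "wy": 0, "wz": 0, "jaw": 1},
  {"tx": 0, "ty": 0, "tz": 0, "wx": 0, "wy": 0, "wz": 0, "jaw": 1},
])

```text
time: 1.6
tcp_pos: [0.5123, -0.1822, 0.2311]
tcp_rot: [0.0, 0.821, -0.571, -0.0]
wrist_force: [-0.3, -1.5, 0.6]
finger_gap: 1.001
```

```bash
python3 - <<'E'
from h import *
s=bot.get_state(); print(s['tcp_pos'],s['tcp_rot'],s['joint_positions'])
from scipy.spatial.transform import Rotation as R
w,x,y,z=s['tcp_rot']; M=R.from_quat([x,y,z,w]).as_matrix(); print(np.rad2deg(np.arctan2(M[1,0],M[0,0])),M[:,2])
f=grab('side'); save('s1',crop(f,290,90,200,150,4)); f=grab('top'); save('t1',crop(f,250,150,200,150,4))
E
```

```text
[ 0.51232578 -0.18219945  0.23110471] [ 4.16785249e-04  8.20695530e-01 -5.71365589e-01 -1.91665972e-04] [ 0.27653791  0.38406324 -0.05364417  2.01323407  0.03054531  0.74569391
 -1.0119987 ]
-69.69101910461904 [-7.90872311e-04 -4.65084900e-04 -9.99999579e-01]
```

View pics/s1.png

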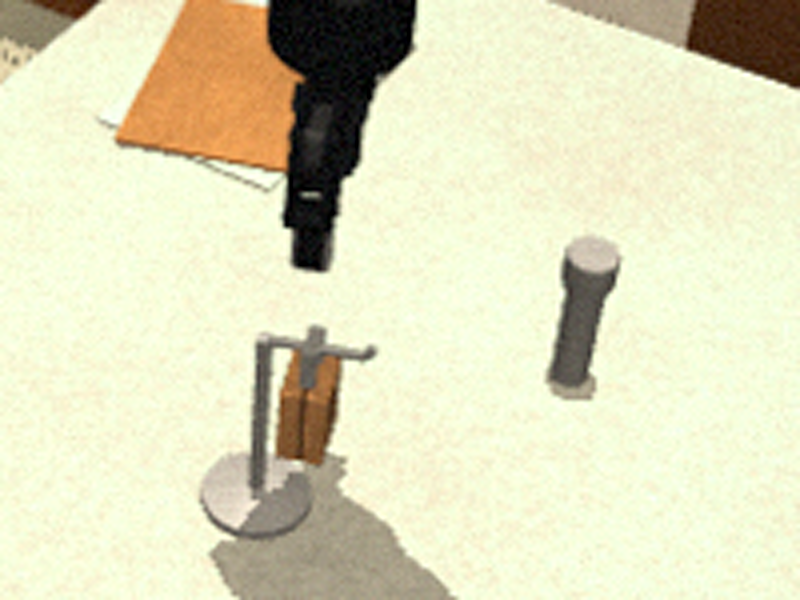

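View pics/t1.png

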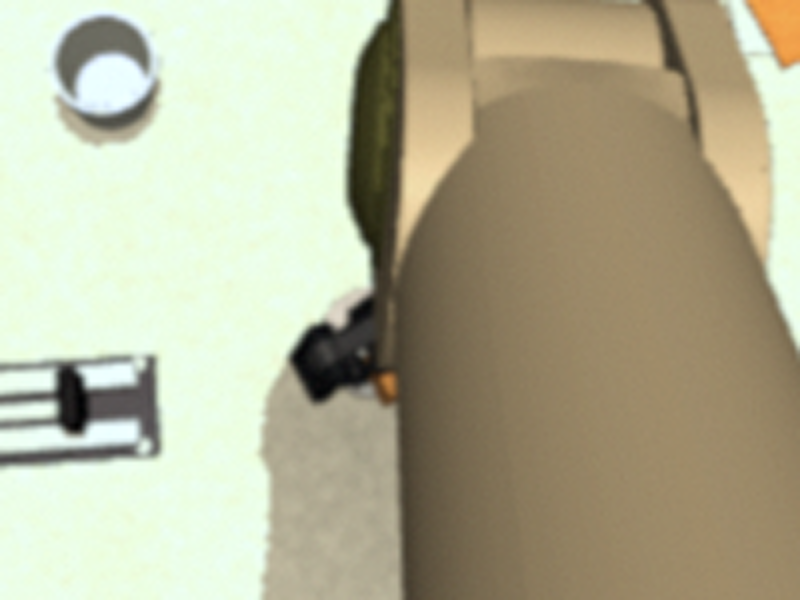

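>>> send_rows([
  {"tx": 0.001, "ty": 0.001, "tz": -0.03, "wx": 0, "wy": 0, "wz": 0, "jaw": 1},
  {"tx": 0.001, "ty": 0.001, "tz": -0.06, "wx": 0, "wy": 0, "wz": 0, "jaw": 1},
  {"tx": 0.001, "ty": 0.001, "tz": -0.09, "wx": 0, "wy": 0, "wz": 0, "jaw": 1},
  {"tx": 0.001, "ty": 0.001, "tz": -0.115, "wx": 0, "wy": 0, "wz": 0, "jaw": 1},
  {"tx": 0.001, "ty": 0.001, "tz": -0.135, "wx": 0, "wy": 0, "wz": 0, "jaw": 1},
  {"tx": 0.001, "ty": 0.001, "tz": -0.147, "wx": 0, "wy": 0, "wz": 0, "jaw": 1},
  {"tx": 0.001, "ty": 0.001, "tz": -0.147, "wx": 0, "wy": 0, "wz": 0, "jaw": 1},
  {"tx": 0.001, "ty": 0.001, "tz": -0.147, "wx": 0, "wy": 0, "wz": 0, "jaw": 1},
])

```text
time: 2.5
tcp_pos: [0.5141, -0.1807, 0.0847]
tcp_rot: [0.0, 0.821, -0.571, 0.0]
wrist_force: [-0.4, 1.0, 0.5]
finger_gap: 0.997
```

```bash
python3 - <<'E'
from h import *
s=bot.get_state(); print(s['tcp_pos'])
f=grab('side'); save('s2',crop(f,300,100,130,130,4.6))
E
```

```text
[ 0.51406611 -0.18067399  0.08470976]
```

View pics/s2.png

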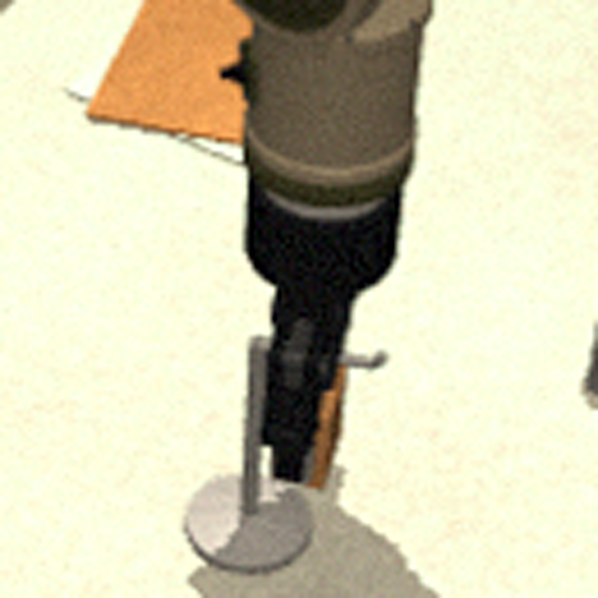

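>>> send_rows([
  {"tx": 0, "ty": 0, "tz": 0, "wx": 0, "wy": 0, "wz": 0, "jaw": 0.6},
  {"tx": 0, "ty": 0, "tz": 0, "wx": 0, "wy": 0, "wz": 0, "jaw": 0.5},
  {"tx": 0, "ty": 0, "tz": 0, "wx": 0, "wy": 0, "wz": 0, "jaw": 0.3},
  {"tx": 0, "ty": 0, "tz": 0, "wx": 0, "wy": 0, "wz": 0, "jaw": 0},
  {"tx": 0, "ty": 0, "tz": 0, "wx": 0, "wy": 0, "wz": 0, "jaw": 0},
  {"tx": 0, "ty": 0, "tz": 0, "wx": 0, "wy": 0, "wz": 0, "jaw": 0},
  {"tx": 0, "ty": 0, "tz": 0, "wx": 0, "wy": 0, "wz": 0, "jaw": 0},
  {"tx": 0, "ty": 0, "tz": 0, "wx": 0, "wy": 0, "wz": 0, "jaw": 0},
])

```text
time: 3.35
tcp_pos: [0.5149, -0.1805, 0.0851]
tcp_rot: [-0.0, 0.821, -0.571, 0.001]
wrist_force: [0.0, -0.8, 6.0]
finger_gap: 0.514
```

>>> send_rows([
  {"tx": 0, "ty": 0, "tz": 0.004, "wx": 0, "wy": 0, "wz": 0, "jaw": 0},
  {"tx": 0, "ty": 0, "tz": 0.008, "wx": 0, "wy": 0, "wz": 0, "jaw": 0},
  {"tx": 0, "ty": 0, "tz": 0.011, "wx": 0, "wy": 0, "wz": 0, "jaw": 0},
  {"tx": 0, "ty": 0, "tz": 0.011, "wx": 0, "wy": 0, "wz": 0, "jaw": 0},
  {"tx": 0, "ty": 0, "tz": 0.011, "wx": 0, "wy": 0, "wz": 0, "jaw": 0},
])

```text
time: 3.85
tcp_pos: [0.514, -0.1801, 0.0954]
tcp_rot: [-0.0, 0.821, -0.571, 0.0]
wrist_force: [-1.4, 0.2, -0.3]
finger_gap: 0.518
```

```bash
python3 - <<'E'
from h import *
s=bot.get_state(); print(s['tcp_pos'],s['wrist_force'])
f=grab('side'); save('s3',crop(f,300,100,130,130,4.6))
E
```

```text
[ 0.51404249 -0.18005999  0.09536027] [-1.38544967  0.21834662 -0.26778092]
```

View pics/s3.png

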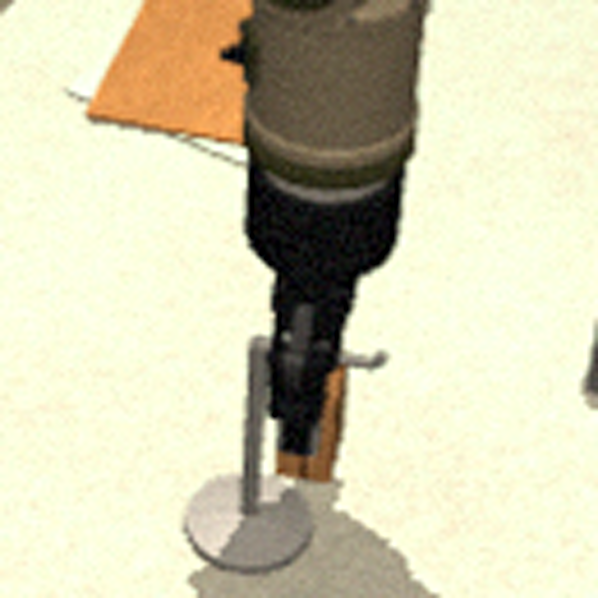

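```bash
python3 - <<'E'
from h import *
f=load('side');Q=cloud(f);r=f['image'].astype(int)
m=np.isfinite(Q[...,2])&(abs(Q[...,0]-.513)<.05)&(abs(Q[...,1]+.183)<.05)&(r[...,0]-r[...,2]>22)&(Q[...,2]>.05)
ys,xs=np.nonzero(m)
print(m.sum())
for x in sorted(set(xs)):
    k=ys[xs==x]; print(x,k.min(),k.max(),Q[k.max(),x].round(4),Q[k.min(),x].round(4))
E
```

```text
614
345 84 85 [ 0.5606 -0.1412  0.4007] [ 0.5621 -0.1436  0.4012]
347 65 89 [ 0.556  -0.1419  0.3927] [ 0.5571 -0.1408  0.4473]
348 91 110 [ 0.5529 -0.1436  0.3417] [ 0.553  -0.1411  0.3895]
349 110 110 [ 0.5534 -0.1485  0.3386] [ 0.5534 -0.1485  0.3386]
350 94 94 [ 0.5482 -0.1412  0.3841] [ 0.5482 -0.1412  0.3841]
351 56 109 [ 0.5498 -0.1502  0.3416] [ 0.549  -0.141   0.4691]
352 54 54 [ 0.5459 -0.1392  0.4752] [ 0.5459 -0.1392  0.4752]
353 52 125 [ 0.5457 -0.1546  0.2991] [ 0.5419 -0.1358  0.4822]
354 50 125 [ 0.5397 -0.1486  0.3054] [ 0.5427 -0.1405  0.4839]
355 49 126 [ 0.5354 -0.1456  0.3066] [ 0.5379 -0.1359  0.4896]
356 67 129 [ 0.5309 -0.1426  0.3025] [ 0.5342 -0.1362  0.4528]
357 47 128 [ 0.5293 -0.1438  0.3051] [ 0.5348 -0.1376  0.4938]
358 47 129 [ 0.5254 -0.1415  0.3056] [ 0.532  -0.1365  0.4952]
359 46 130 [ 0.5229 -0.1414  0.3041] [ 0.5301 -0.1367  0.4977]
360 46 202 [ 0.5161 -0.1547  0.0789] [ 0.528  -0.1367  0.4984]
361 45 202 [ 0.5127 -0.1536  0.0818] [ 0.5282 -0.1403  0.4987]
362 45 203 [ 0.5102 -0.1544  0.0791] [ 0.5235 -0.1358  0.5021]
363 44 203 [ 0.5092 -0.1575 
[... 1395 characters left out ...]
 0.49   -0.1497  0.5739]
386 9 129 [ 0.4767 -0.174   0.306 ] [ 0.485  -0.1436  0.5776]
387 5 129 [ 0.4743 -0.1737  0.3072] [ 0.4856 -0.1472  0.5831]
388 4 127 [ 0.4765 -0.1821  0.3061] [ 0.4825 -0.1446  0.5866]
389 1 127 [ 0.4754 -0.1847  0.3049] [ 0.4853 -0.1527  0.5882]
390 1 98 [ 0.4784 -0.181   0.3788] [ 0.479 -0.144  0.593]
391 0 99 [ 0.4745 -0.178   0.3796] [ 0.4758 -0.141   0.5966]
392 0 98 [ 0.4747 -0.1824  0.3794] [ 0.4731 -0.1394  0.5978]
393 93 97 [ 0.4744 -0.1858  0.38  ] [ 0.4808 -0.1975  0.3806]
394 93 93 [ 0.4814 -0.2034  0.3771] [ 0.4814 -0.2034  0.3771]
402 76 76 [ 0.4664 -0.1992  0.4245] [ 0.4664 -0.1992  0.4245]
404 74 74 [ 0.4636 -0.2012  0.4289] [ 0.4636 -0.2012  0.4289]
```

>>> send_rows([
  {"tx": -0.0094, "ty": -0.0035, "tz": 0, "wx": 0, "wy": 0, "wz": 0, "jaw": 0},
  {"tx": -0.0187, "ty": -0.007, "tz": 0, "wx": 0, "wy": 0, "wz": 0, "jaw": 0},
  {"tx": -0.0281, "ty": -0.0105, "tz": 0, "wx": 0, "wy": 0, "wz": 0, "jaw": 0},
  {"tx": -0.0375, "ty": -0.014, "tz": 0, "wx": 0, "wy": 0, "wz": 0, "jaw": 0},
  {"tx": -0.0469, "ty": -0.0175, "tz": 0, "wx": 0, "wy": 0, "wz": 0, "jaw": 0},
  {"tx": -0.0562, "ty": -0.0209, "tz": 0, "wx": 0, "wy": 0, "wz": 0, "jaw": 0},
  {"tx": -0.0656, "ty": -0.0244, "tz": 0, "wx": 0, "wy": 0, "wz": 0, "jaw": 0},
  {"tx": -0.0656, "ty": -0.0244, "tz": 0, "wx": 0, "wy": 0, "wz": 0, "jaw": 0},
  {"tx": -0.0656, "ty": -0.0244, "tz": 0, "wx": 0, "wy": 0, "wz": 0, "jaw": 0},
])

```text
time: 4.8
tcp_pos: [0.4486, -0.2047, 0.0954]
tcp_rot: [-0.0, 0.821, -0.571, 0.0]
wrist_force: [-0.4, 0.5, -0.3]
finger_gap: 0.516
```

```bash
python3 - <<'E'
from h import *
s=bot.get_state(); print(s['tcp_pos'],s['wrist_force'],s['joint_positions'])
f=grab('side'); save('s4',crop(f,310,110,130,130,4.6))
E
```

```text
[ 0.44859099 -0.20466464  0.09537239] [-0.37595892  0.53575885 -0.26689921] [ 0.34936707  0.54531561 -0.05137204  2.23810677  0.07563685  0.3592545
 -0.98076438]
```

View pics/s4.png

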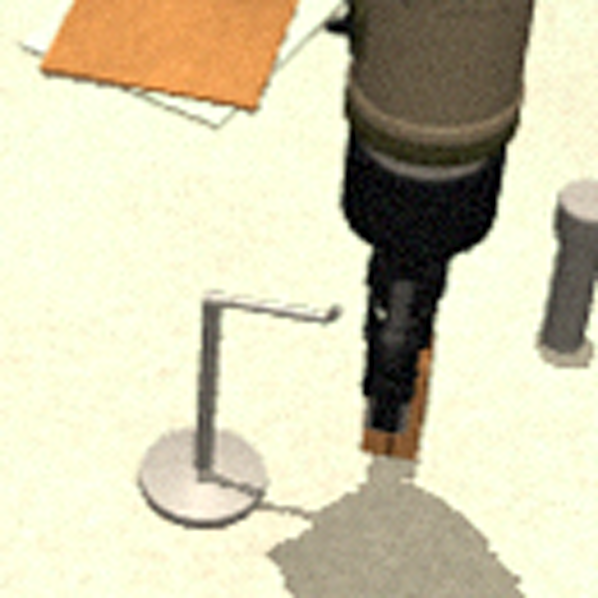

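>>> send_rows([
  {"tx": 0, "ty": 0, "tz": 0.04, "wx": 0, "wy": 0, "wz": 0, "jaw": 0},
  {"tx": 0, "ty": 0, "tz": 0.08, "wx": 0, "wy": 0, "wz": 0, "jaw": 0},
  {"tx": 0, "ty": 0.02, "tz": 0.11, "wx": 0, "wy": 0, "wz": 7, "jaw": 0},
  {"tx": 0.01, "ty": 0.05, "tz": 0.11, "wx": 0, "wy": 0, "wz": 14, "jaw": 0},
  {"tx": 0.02, "ty": 0.085, "tz": 0.11, "wx": 0, "wy": 0, "wz": 22, "jaw": 0},
  {"tx": 0.03, "ty": 0.12, "tz": 0.11, "wx": 0, "wy": 0, "wz": 30, "jaw": 0},
  {"tx": 0.04, "ty": 0.155, "tz": 0.11, "wx": 0, "wy": 0, "wz": 38, "jaw": 0},
  {"tx": 0.05, "ty": 0.19, "tz": 0.11, "wx": 0, "wy": 0, "wz": 46, "jaw": 0},
  {"tx": 0.06, "ty": 0.22, "tz": 0.11, "wx": 0, "wy": 0, "wz": 54, "jaw": 0},
  {"tx": 0.07, "ty": 0.245, "tz": 0.11, "wx": 0, "wy": 0, "wz": 61, "jaw": 0},
  {"tx": 0.076, "ty": 0.2575, "tz": 0.11, "wx": 0, "wy": 0, "wz": 66, "jaw": 0},
  {"tx": 0.076, "ty": 0.2575, "tz": 0.11, "wx": 0, "wy": 0, "wz": 66, "jaw": 0},
])

```text
time: 6.05
tcp_pos: [0.5254, 0.0557, 0.2053]
tcp_rot: [-0.001, 1.0, -0.029, 0.0]
wrist_force: [0.1, 0.0, -0.9]
finger_gap: 0.514
```

>>> send_rows([
  {"tx": 0, "ty": 0, "tz": 0, "wx": 0, "wy": 0, "wz": 0, "jaw": 0},
  {"tx": 0, "ty": 0, "tz": 0, "wx": 0, "wy": 0, "wz": 0, "jaw": 0},
])

```text
time: 6.25
tcp_pos: [0.524, 0.0518, 0.2051]
tcp_rot: [0.0, 0.999, -0.033, -0.0]
wrist_force: [0.1, 0.2, 0.2]
finger_gap: 0.519
```

```bash
cat > st.py <<'E'
from h import *
from scipy.spatial.transform import Rotation as R
s=bot.get_state();w,x,y,z=s['tcp_rot']; M=R.from_quat([x,y,z,w]).as_matrix()
C=frame(0.5263,0.0778,np.deg2rad(-3.5))
print('t',s['time'],'tcp',s['tcp_pos'].round(4),'clampframe',((s['tcp_pos']-C[:3,3])@C[:3,:3]*1e3).round(1),'yawx',np.rad2deg(np.arctan2(M[1,0],M[0,0])).round(2),'zax',M[:,2].round(4),'F',s['wrist_force'].round(2),'gap',round(s['finger_gap'],3))
print(s['joint_positions'].round(3))
E
python3 - <<'E'
import st
from h import *
f=grab('side'); save('s5',crop(f,220,130,160,160,3.7))
f=grab('top'); save('t5',crop(f,150,180,180,120,4))
E
```

```text
t 6.25 tcp [0.524  0.0518 0.2051] clampframe [ -0.7 -26.  205.1] yawx -3.8 zax [-7.e-04 -8.e-04 -1.e+00] F [0.13 0.17 0.2 ] gap 0.519
[ 0.094  0.425 -0.409  2.06   0.256  0.706 -0.546]
```

View pics/s5.png

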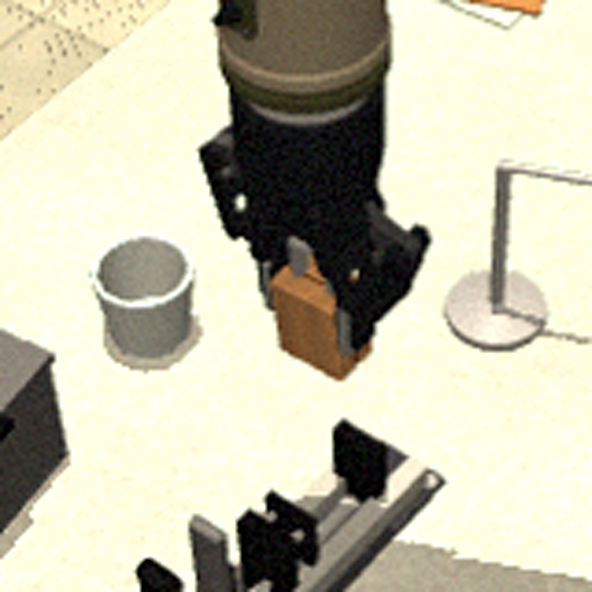

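View pics/t5.png

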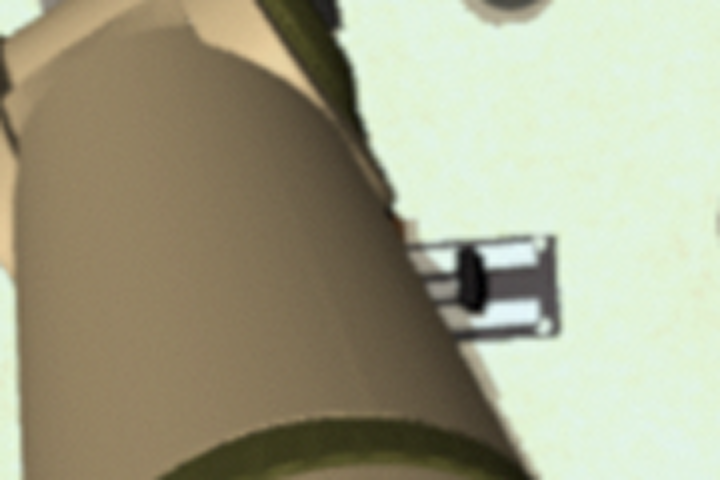

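```bash
cat > blk.py <<'E'
from h import *
def blk(f,zlo,zhi):
    Q=cloud(f);r=f['image'].astype(int)
    C=frame(0.5263,0.0778,np.deg2rad(-3.5)); L=(Q-C[:3,3])@C[:3,:3]*1e3
    m=np.isfinite(L[...,2])&(abs(L[...,0])<40)&(L[...,1]>-70)&(L[...,1]<30)&(L[...,2]>zlo)&(L[...,2]<zhi)&(r[...,0]-r[...,2]>18)
    m=cv2.erode(m.astype(np.uint8),np.ones((2,2)))>0
    q=L[m]; return q
E
python3 - <<'E'
from blk import *
q=blk(load('side'),150,270)
print(len(q),np.percentile(q,[1,5,50,95,99],axis=0).round(1))
f=q[(q[:,1]>np.median(q[:,1])-5)&(q[:,2]<235)]
A=np.c_[f[:,0],f[:,2],np.ones(len(f))]
for _ in range(5):
    c=np.linalg.lstsq(A,f[:,1],rcond=None)[0]; r=f[:,1]-A@c; k=abs(r)<3; f=f[k];A=A[k]
print('front face y = ',c, 'yaw err deg',np.rad2deg(np.arctan(c[0])),'tilt',np.rad2deg(np.arctan(c[1])),'mean y',f[:,1].mean(),len(f),f.min(0),f.max(0))
E
```

```text
387 [[-25.1 -37.3 187.7]
 [-23.8 -28.5 190.2]
 [ -3.1 -14.7 221.6]
 [ 15.9 -12.9 241. ]
 [ 18.7 -12.  242.2]]
front face y =  [ 1.43151157e-02  3.24089270e-02 -2.11242252e+01] yaw err deg 0.8201396926738236 tilt 1.8562450249153661 mean y -14.30683505944958 245 [-25.59045939 -18.15572088 185.99426515] [ 19.44743524 -11.73174715 234.96450078]
```

>>> send_rows([
  {"tx": 0.0015, "ty": 0.002, "tz": -0.03, "wx": 0, "wy": 0, "wz": 0, "jaw": 0},
  {"tx": 0.0015, "ty": 0.002, "tz": -0.06, "wx": 0, "wy": 0, "wz": 0, "jaw": 0},
  {"tx": 0.0015, "ty": 0.002, "tz": -0.09, "wx": 0, "wy": 0, "wz": 0, "jaw": 0},
  {"tx": 0.0015, "ty": 0.002, "tz": -0.115, "wx": 0, "wy": 0, "wz": 0, "jaw": 0},
  {"tx": 0.0015, "ty": 0.002, "tz": -0.135, "wx": 0, "wy": 0, "wz": 0, "jaw": 0},
  {"tx": 0.0015, "ty": 0.002, "tz": -0.15, "wx": 0, "wy": 0, "wz": 0, "jaw": 0},
  {"tx": 0.0015, "ty": 0.002, "tz": -0.156, "wx": 0, "wy": 0, "wz": 0, "jaw": 0},
  {"tx": 0.0015, "ty": 0.002, "tz": -0.156, "wx": 0, "wy": 0, "wz": 0, "jaw": 0},
  {"tx": 0.0015, "ty": 0.002, "tz": -0.156, "wx": 0, "wy": 0, "wz": 0, "jaw": 0},
])

```text
time: 7.25
tcp_pos: [0.5262, 0.0548, 0.0499]
tcp_rot: [0.0, 0.999, -0.032, 0.0]
wrist_force: [-0.6, -0.2, -0.8]
finger_gap: 0.512
```

```bash
python3 - <<'E'
import st
from blk import *
f=grab('side'); save('s6',crop(f,220,210,140,140,4.2))
q=blk(f,20,110)
print(len(q),np.percentile(q,[1,5,50,95,99],axis=0).round(1))
E
```

```text
t 7.25 tcp [0.5262 0.0548 0.0499] clampframe [  1.3 -22.9  49.9] yawx -3.65 zax [ 7.e-04 -1.e-04 -1.e+00] F [-0.63 -0.21 -0.76] gap 0.512
[-0.044  0.659 -0.242  2.172  0.437  0.355 -0.713]
245 [[-23.  -28.9  23.9]
 [-21.5 -23.2  34.9]
 [ -3.5 -11.5  72. ]
 [ 18.   -9.5  86. ]
 [ 20.   -9.   87.3]]
```

View pics/s6.png

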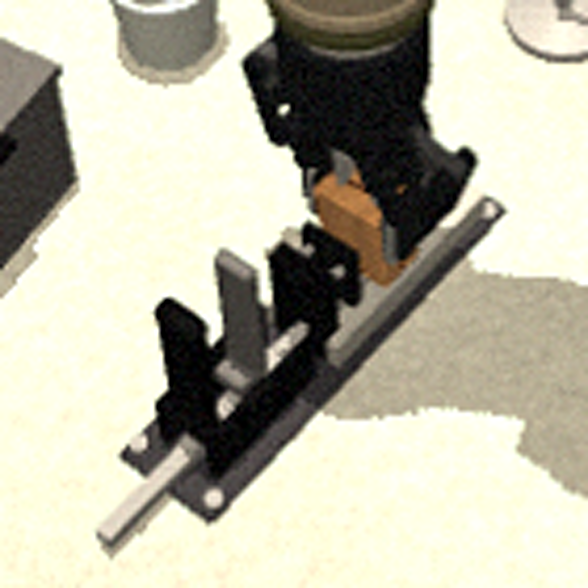

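>>> send_rows([
  {"tx": 0, "ty": 0, "tz": -0.002, "wx": 0, "wy": 0, "wz": 0, "jaw": 0},
  {"tx": 0, "ty": 0, "tz": -0.004, "wx": 0, "wy": 0, "wz": 0, "jaw": 0},
  {"tx": 0, "ty": 0, "tz": -0.0055, "wx": 0, "wy": 0, "wz": 0, "jaw": 0},
  {"tx": 0, "ty": 0, "tz": -0.0055, "wx": 0, "wy": 0, "wz": 0, "jaw": 0},
])

```text
time: 7.7
tcp_pos: [0.5269, 0.0548, 0.0447]
tcp_rot: [0.0, 0.999, -0.032, 0.001]
wrist_force: [-0.0, -1.5, 7.9]
finger_gap: 0.51
```

>>> send_rows([
  {"tx": 0, "ty": 0, "tz": 0, "wx": 0, "wy": 0, "wz": 0, "jaw": 0.53},
  {"tx": 0, "ty": 0, "tz": 0, "wx": 0, "wy": 0, "wz": 0, "jaw": 0.56},
  {"tx": 0, "ty": 0, "tz": 0, "wx": 0, "wy": 0, "wz": 0, "jaw": 0.65},
  {"tx": 0, "ty": 0, "tz": 0, "wx": 0, "wy": 0, "wz": 0, "jaw": 0.8},
  {"tx": 0, "ty": 0, "tz": 0, "wx": 0, "wy": 0, "wz": 0, "jaw": 1},
  {"tx": 0, "ty": 0, "tz": 0, "wx": 0, "wy": 0, "wz": 0, "jaw": 1},
  {"tx": 0, "ty": 0, "tz": 0, "wx": 0, "wy": 0, "wz": 0, "jaw": 1},
  {"tx": 0, "ty": 0, "tz": 0, "wx": 0, "wy": 0, "wz": 0, "jaw": 1},
])

```text
time: 8.5
tcp_pos: [0.5259, 0.055, 0.0437]
tcp_rot: [0.0, 1.0, -0.031, -0.0]
wrist_force: [-0.1, 0.4, 0.4]
finger_gap: 0.998
```

```bash
python3 - <<'E'
import st
from blk import *
f=grab('side'); save('s7',crop(f,220,210,140,140,4.2))
q=blk(f,20,110)
print(len(q),np.percentile(q,[1,5,50,95,99],axis=0).round(1))
E
```

```text
t 8.5 tcp [0.5259 0.055  0.0437] clampframe [  1.  -22.8  43.7] yawx -3.61 zax [-1.e-04 -1.e-04 -1.e+00] F [-0.13  0.42  0.39] gap 0.998
[-0.051  0.669 -0.233  2.175  0.443  0.341 -0.718]
322 [[-21.6 -34.   25.1]
 [-20.8 -30.9  31.4]
 [ -9.6 -14.2  66.1]
 [ 16.  -10.7  81.7]
 [ 19.3 -10.1  82.6]]
```

View pics/s7.png

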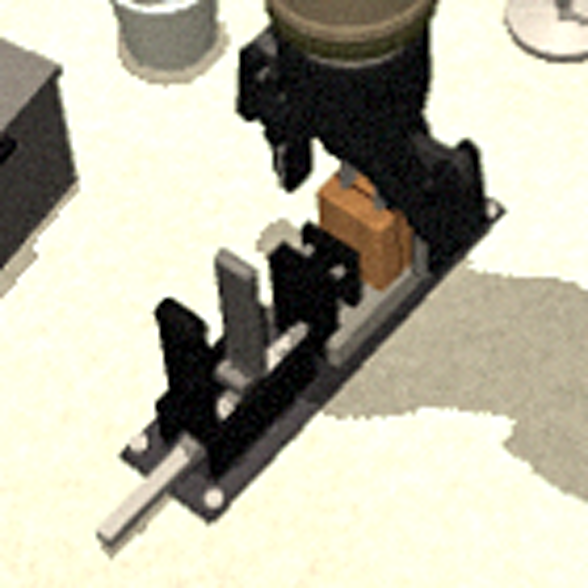

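>>> send_rows([
  {"tx": 0, "ty": 0, "tz": 0.02, "wx": 0, "wy": 0, "wz": 0, "jaw": 1},
  {"tx": 0, "ty": 0, "tz": 0.05, "wx": 0, "wy": 0, "wz": 0, "jaw": 1},
  {"tx": 0, "ty": 0, "tz": 0.09, "wx": 0, "wy": 0, "wz": 0, "jaw": 1},
  {"tx": 0, "ty": 0, "tz": 0.13, "wx": 0, "wy": 0, "wz": 0, "jaw": 1},
  {"tx": 0, "ty": 0, "tz": 0.16, "wx": 0, "wy": 0, "wz": 0, "jaw": 1},
  {"tx": 0.003, "ty": 0.03, "tz": 0.17, "wx": 0, "wy": 0, "wz": 0, "jaw": 0},
  {"tx": 0.003, "ty": 0.068, "tz": 0.17, "wx": 0, "wy": 0, "wz": 0, "jaw": 0},
  {"tx": 0.003, "ty": 0.068, "tz": 0.17, "wx": 0, "wy": 0, "wz": 0, "jaw": 0},
  {"tx": 0.003, "ty": 0.068, "tz": 0.17, "wx": 0, "wy": 0, "wz": 0, "jaw": 0},
  {"tx": 0.003, "ty": 0.068, "tz": 0.17, "wx": 0, "wy": 0, "wz": 0, "jaw": 0},
])

```text
time: 9.55
tcp_pos: [0.5286, 0.122, 0.2134]
tcp_rot: [0.001, 0.999, -0.032, -0.0]
wrist_force: [-0.2, 0.4, 0.9]
finger_gap: 0.149
```

```bash
python3 - <<'E'
import st
from blk import *
f=grab('side'); save('s8',crop(f,220,180,140,140,4.2))
t=grab('top'); save('t8',crop(t,150,200,160,90,5))
for g in(f,t):
    q=blk(g,20,110)
    if len(q): print(len(q),np.percentile(q,[1,5,50,95,99],axis=0).round(1))
    p=q[(q[:,2]>74)]
    if len(p)>5: print(cv2.minAreaRect(p[:,:2].astype(np.float32)),np.median(p[:,2]))
E
```

```text
t 9.55 tcp [0.5286 0.122  0.2134] clampframe [ -0.4  44.2 213.4] yawx -3.65 zax [-9.e-04 -1.e-03 -1.e+00] F [-0.15  0.38  0.87] gap 0.149
[-0.02   0.434 -0.429  2.017  0.262  0.744 -0.672]
416 [[-22.2 -59.9  22.7]
 [-21.5 -41.9  24.5]
 [-14.9 -15.7  64.8]
 [ 15.5 -10.   81.4]
 [ 19.1   8.7  82.9]]
((-1.1921253204345703, -24.674495697021484), (40.6746826171875, 30.146984100341797), 0.3412233591079712) 79.73799908899338
213 [[-23.1 -41.5  37.1]
 [-22.9 -41.2  53.6]
 [ -7.  -31.6  78.9]
 [ 16.3 -12.9  93.6]
 [ 18.  -11.6 106.7]]
((-2.2278003692626953, -26.627182006835938), (30.289840698242188, 40.812747955322266), 88.57884979248047) 79.65931535587967
```

View pics/s8.png

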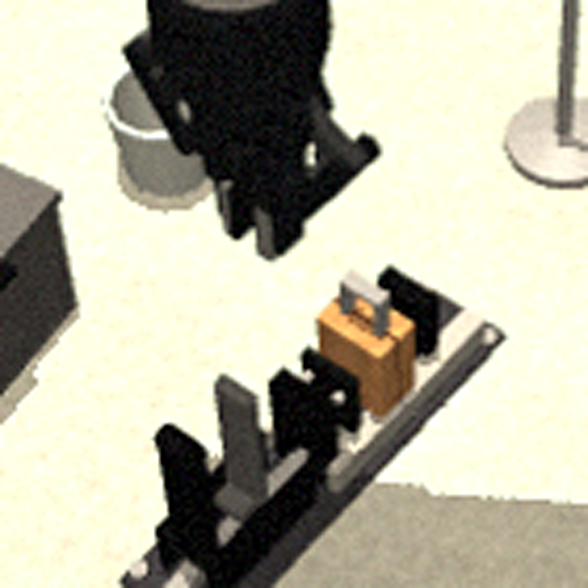

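View pics/t8.png

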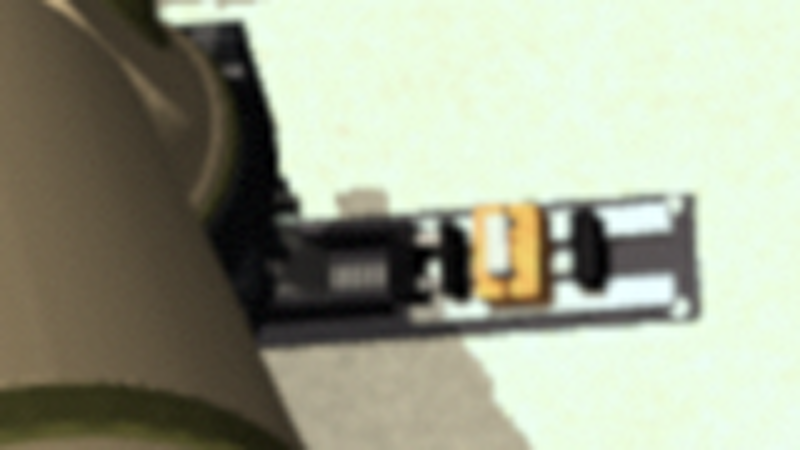

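>>> send_rows([
  {"tx": 0.0005, "ty": 0, "tz": -0.03, "wx": 0, "wy": 0, "wz": 0, "jaw": 0},
  {"tx": 0.0005, "ty": 0, "tz": -0.06, "wx": 0, "wy": 0, "wz": 0, "jaw": 0},
  {"tx": 0.0005, "ty": 0, "tz": -0.09, "wx": 0, "wy": 0, "wz": 0, "jaw": 0},
  {"tx": 0.0005, "ty": 0, "tz": -0.11, "wx": 0, "wy": 0, "wz": 0, "jaw": 0},
  {"tx": 0.0005, "ty": 0, "tz": -0.118, "wx": 0, "wy": 0, "wz": 0, "jaw": 0},
  {"tx": 0.0005, "ty": 0, "tz": -0.118, "wx": 0, "wy": 0, "wz": 0, "jaw": 0},
  {"tx": 0.0005, "ty": 0, "tz": -0.118, "wx": 0, "wy": 0, "wz": 0, "jaw": 0},
])

```text
time: 10.35
tcp_pos: [0.5298, 0.1229, 0.0964]
tcp_rot: [-0.0, 0.999, -0.032, 0.0]
wrist_force: [-0.7, 0.8, 0.1]
finger_gap: -0.003
```

```bash
python3 - <<'E'
import st
from blk import *
f=grab('side'); save('s9',crop(f,220,180,140,140,4.2))
E
```

```text
t 10.35 tcp [0.5298 0.1229 0.0964] clampframe [ 0.8 45.2 96.4] yawx -3.64 zax [ 6.e-04  1.e-04 -1.e+00] F [-0.69  0.81  0.06] gap -0.003
[-0.106  0.598 -0.325  2.113  0.394  0.488 -0.794]
```

View pics/s9.png

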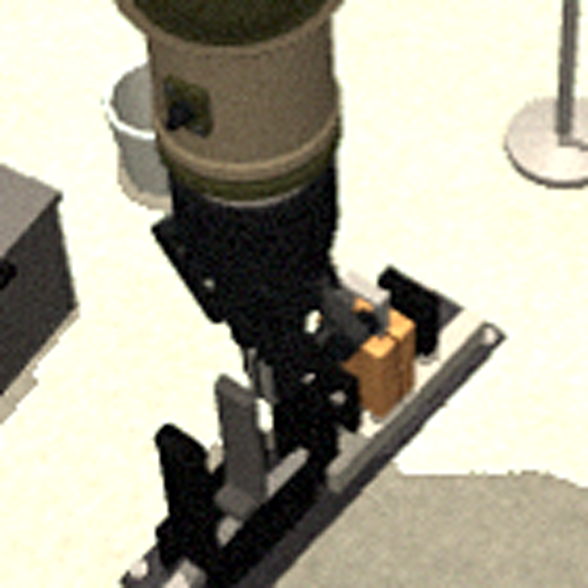

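>>> send_rows([
  {"tx": 0.0, "ty": 0.004, "tz": 0, "wx": 0, "wy": 0, "wz": 0, "jaw": 0},
  {"tx": 0.0, "ty": 0.008, "tz": 0, "wx": 0, "wy": 0, "wz": 0, "jaw": 0},
  {"tx": 0.0, "ty": 0.011, "tz": 0, "wx": 0, "wy": 0, "wz": 0, "jaw": 0},
  {"tx": 0.0005, "ty": 0.014, "tz": 0, "wx": 0, "wy": 0, "wz": 0, "jaw": 0},
  {"tx": 0.0005, "ty": 0.014, "tz": 0, "wx": 0, "wy": 0, "wz": 0, "jaw": 0},
  {"tx": 0.0005, "ty": 0.014, "tz": 0, "wx": 0, "wy": 0, "wz": 0, "jaw": 0},
])

```text
time: 11.0
tcp_pos: [0.5298, 0.1354, 0.0961]
tcp_rot: [0.001, 0.999, -0.032, -0.0]
wrist_force: [-1.0, -6.7, 4.5]
finger_gap: -0.002
```

>>> send_rows([
  {"tx": 0.0, "ty": 0.003, "tz": 0, "wx": 0, "wy": 0, "wz": 0, "jaw": 0},
  {"tx": 0.0003, "ty": 0.006, "tz": 0, "wx": 0, "wy": 0, "wz": 0, "jaw": 0},
  {"tx": 0.0005, "ty": 0.009, "tz": 0, "wx": 0, "wy": 0, "wz": 0, "jaw": 0},
  {"tx": 0.0005, "ty": 0.009, "tz": 0, "wx": 0, "wy": 0, "wz": 0, "jaw": 0},
])

```text
time: 11.4
tcp_pos: [0.5303, 0.1439, 0.0961]
tcp_rot: [0.002, 0.999, -0.032, -0.0]
wrist_force: [-0.4, -7.9, 6.0]
finger_gap: 0.001
```

```bash
cat > jaw.py <<'E'
import st
from blk import *
import sys
def meas(tag):
    for nm,f in(('s',grab('side')),('t',grab('top'))):
        save(nm+tag,crop(f,220,180,140,140,4.2) if nm=='s' else crop(f,150,200,160,90,5))
        Q=cloud(f);r=f['image'].astype(int);C=frame(0.5263,0.0778,np.deg2rad(-3.5));L=(Q-C[:3,3])@C[:3,:3]*1e3
        dark=(r.max(-1)<45)
        b=(r[...,0]-r[...,2]>18)&(abs(L[...,0])<40)&(L[...,1]>-70)&(L[...,1]<35)&(L[...,2]>74)&(L[...,2]<88)
        q=L[b]; 
        if len(q)>5: print(nm,'blk top',len(q),cv2.minAreaRect(q[:,:2].astype(np.float32)),np.median(q[:,2]).round(1))
        for k,(a,c,d,e) in dict(jaw=(-85,-16,60,85),fix=(16,40,60,80)).items():
            m=dark&(abs(L[...,0])<22)&(L[...,1]>a)&(L[...,1]<c)&(L[...,2]>d)&(L[...,2]<e)
            if m.sum()>5: print(nm,k,m.sum(),np.percentile(L[m][:,1],[4,50,96]).round(1))
        m=(abs(L[...,0])<14)&(L[...,1]>60)&(L[...,1]<100)&(L[...,2]>105)&(L[...,2]<140)
        if m.sum()>5: print(nm,'trig',m.sum(),np.percentile(L[m],[4,50,96],axis=0).round(1).tolist())
meas(sys.argv[1])
E
python3 jaw.py 10
```

```text
t 11.4 tcp [0.5303 0.1439 0.0961] clampframe [-0.1 66.2 96.1] yawx -3.7 zax [-7.0e-04 -3.5e-03 -1.0e+00] F [-0.42 -7.94  5.97] gap 0.001
[-0.148  0.603 -0.32   2.099  0.389  0.498 -0.826]
s blk top 191 ((-4.399860382080078, -29.64917755126953), (51.858516693115234, 47.45587921142578), 68.91397857666016) 79.6
s jaw 47 [-55.5 -50.8 -46.7]
s fix 63 [20.6 29.1 32.4]
s trig 161 [[-12.9, 69.0, 106.6], [-4.6, 80.9, 122.6], [10.6, 87.4, 134.9]]
t blk top 186 ((-0.8530807495117188, -27.420564651489258), (33.295475006103516, 42.55595397949219), 86.23490905761719) 79.4
t jaw 83 [-55.9 -51.1 -44.2]
t fix 85 [19.6 25.2 31.2]
t trig 7 [[-13.7, 60.1, 108.2], [-8.8, 60.3, 109.1], [12.2, 60.7, 123.2]]
```

View pics/s10.png

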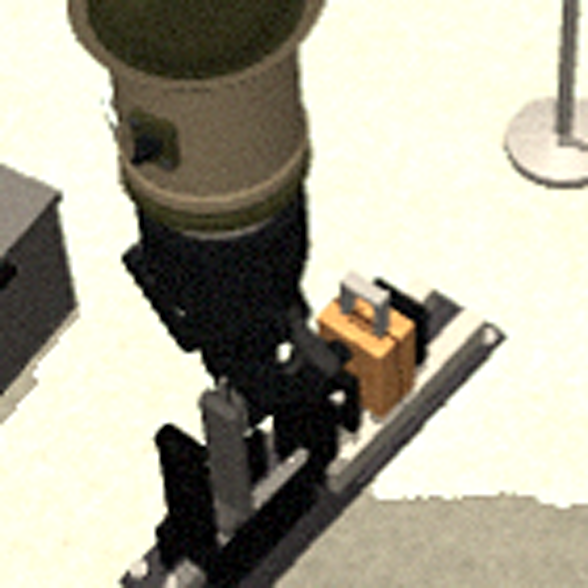

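>>> send_rows([
  {"tx": 0.0, "ty": 0.003, "tz": 0, "wx": 0, "wy": 0, "wz": 0, "jaw": 0},
  {"tx": 0.0003, "ty": 0.006, "tz": 0, "wx": 0, "wy": 0, "wz": 0, "jaw": 0},
  {"tx": 0.0005, "ty": 0.008, "tz": 0, "wx": 0, "wy": 0, "wz": 0, "jaw": 0},
  {"tx": 0.0005, "ty": 0.008, "tz": 0, "wx": 0, "wy": 0, "wz": 0, "jaw": 0},
])

```text
time: 11.9
tcp_pos: [0.5308, 0.1514, 0.0961]
tcp_rot: [0.002, 0.999, -0.032, -0.0]
wrist_force: [0.3, -9.3, 5.7]
finger_gap: -0.001
```

```bash
python3 jaw.py 11
```

```text
t 11.9 tcp [0.5308 0.1514 0.0961] clampframe [-0.  73.7 96.1] yawx -3.72 zax [-9.e-04 -4.e-03 -1.e+00] F [ 0.25 -9.32  5.68] gap -0.001
[-0.162  0.605 -0.319  2.093  0.387  0.502 -0.836]
s blk top 189 ((0.35541534423828125, -23.409303665161133), (45.08861541748047, 31.639446258544922), 1.0678552389144897) 79.4
s jaw 26 [-48.  -45.4 -37.3]
s fix 55 [19.9 28.1 31.7]
s trig 161 [[-13.0, 78.6, 107.0], [-5.3, 88.4, 122.0], [10.7, 95.3, 135.5]]
t blk top 187 ((-1.218362808227539, -24.056777954101562), (30.511770248413086, 44.19928741455078), 89.61421966552734) 79.6
t jaw 63 [-48.5 -44.5 -40.1]
t fix 88 [19.7 24.9 31.4]
t trig 35 [[-12.8, 63.2, 105.8], [-2.6, 64.5, 113.5], [11.0, 68.5, 133.8]]
```

View pics/t11.png

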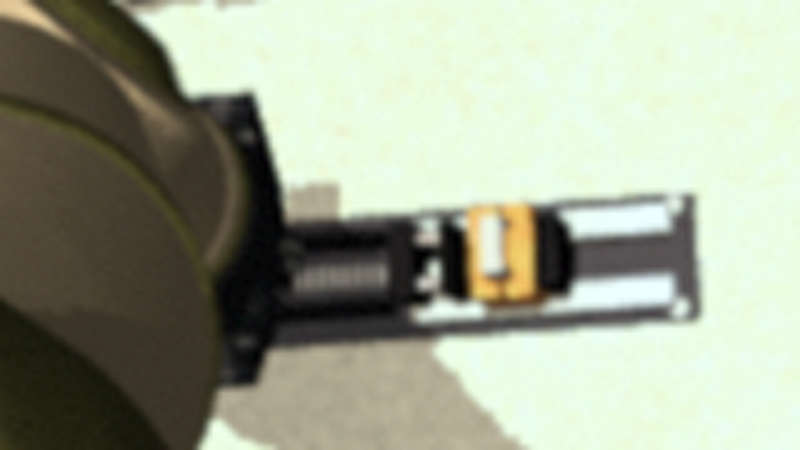

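View pics/s11.png

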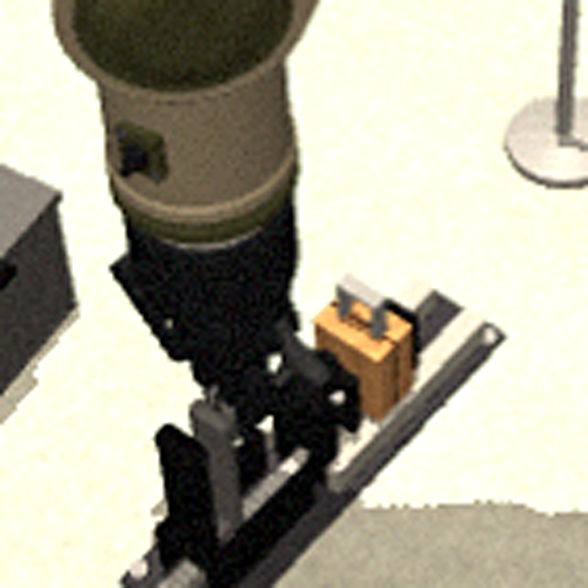

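>>> send_rows([
  {"tx": 0.0, "ty": 0.001, "tz": 0, "wx": 0, "wy": 0, "wz": 0, "jaw": 0},
  {"tx": 0.0, "ty": 0.001, "tz": 0, "wx": 0, "wy": 0, "wz": 0, "jaw": 0},
  {"tx": -0.0003, "ty": -0.005, "tz": 0, "wx": 0, "wy": 0, "wz": 0, "jaw": 0},
  {"tx": -0.0006, "ty": -0.012, "tz": 0, "wx": 0, "wy": 0, "wz": 0, "jaw": 0},
  {"tx": -0.0012, "ty": -0.019, "tz": 0, "wx": 0, "wy": 0, "wz": 0, "jaw": 0},
  {"tx": -0.0015, "ty": -0.0245, "tz": 0, "wx": 0, "wy": 0, "wz": 0, "jaw": 0},
  {"tx": -0.0015, "ty": -0.0245, "tz": 0, "wx": 0, "wy": 0, "wz": 0, "jaw": 0},
  {"tx": -0.0015, "ty": -0.0245, "tz": 0, "wx": 0, "wy": 0, "wz": 0, "jaw": 0},
])

```text
time: 12.8
tcp_pos: [0.5295, 0.1299, 0.0958]
tcp_rot: [-0.0, 1.0, -0.031, 0.0]
wrist_force: [-0.1, 0.2, -1.0]
finger_gap: -0.002
```

```bash
python3 jaw.py 12
```

```text
t 12.8 tcp [0.5295 0.1299 0.0958] clampframe [ 0.  52.2 95.8] yawx -3.61 zax [ 2.e-04  6.e-04 -1.e+00] F [-0.09  0.21 -0.99] gap -0.002
[-0.119  0.6   -0.325  2.11   0.393  0.488 -0.804]
s blk top 109 ((-5.316160202026367, -25.777545928955078), (32.48631286621094, 43.74834442138672), 61.552913665771484) 79.7
s jaw 24 [-47.  -44.5 -35.8]
s fix 84 [19.5 28.2 32.1]
s trig 142 [[-10.5, 60.5, 106.3], [-1.5, 72.0, 122.6], [11.2, 76.9, 135.9]]
t blk top 180 ((-1.4046993255615234, -23.542627334594727), (28.743120193481445, 44.251808166503906), 87.99491882324219) 79.5
t jaw 71 [-48.3 -44.1 -38.6]
t fix 88 [19.5 24.9 31.6]
```

View pics/s12.png

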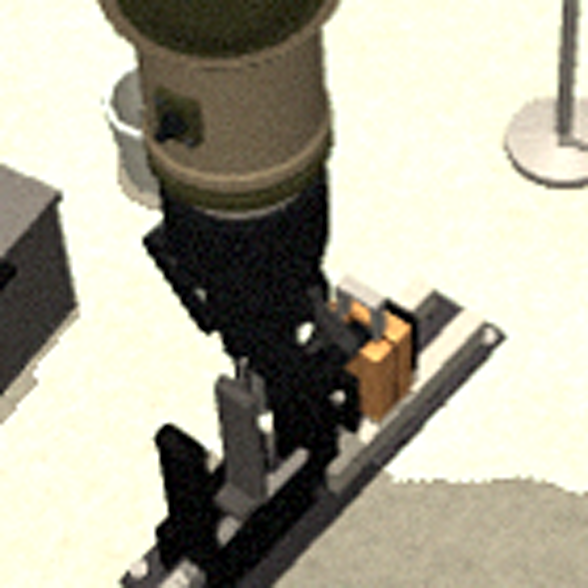

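>>> send_rows([
  {"tx": 0.0, "ty": 0.004, "tz": 0, "wx": 0, "wy": 0, "wz": 0, "jaw": 0},
  {"tx": 0.0, "ty": 0.007, "tz": 0, "wx": 0, "wy": 0, "wz": 0, "jaw": 0},
  {"tx": 0.0005, "ty": 0.01, "tz": 0, "wx": 0, "wy": 0, "wz": 0, "jaw": 0},
  {"tx": 0.0005, "ty": 0.012, "tz": 0, "wx": 0, "wy": 0, "wz": 0, "jaw": 0},
  {"tx": 0.0005, "ty": 0.012, "tz": 0, "wx": 0, "wy": 0, "wz": 0, "jaw": 0},
])

```text
time: 13.4
tcp_pos: [0.5297, 0.1396, 0.0957]
tcp_rot: [0.002, 0.999, -0.032, -0.0]
wrist_force: [0.8, -8.3, 4.0]
finger_gap: 0.003
```

>>> send_rows([
  {"tx": 0.0, "ty": 0.0015, "tz": 0, "wx": 0, "wy": 0, "wz": 0, "jaw": 0},
  {"tx": 0.0, "ty": 0.0015, "tz": 0, "wx": 0, "wy": 0, "wz": 0, "jaw": 0},
])

```text
time: 13.6
tcp_pos: [0.5298, 0.1408, 0.0957]
tcp_rot: [0.002, 0.999, -0.032, -0.0]
wrist_force: [1.9, -8.5, 3.3]
finger_gap: -0.0
```

>>> send_rows([
  {"tx": 0.0, "ty": 0.001, "tz": 0, "wx": 0, "wy": 0, "wz": 0, "jaw": 0},
  {"tx": 0.0, "ty": 0.001, "tz": 0, "wx": 0, "wy": 0, "wz": 0, "jaw": 0},
])

```text
time: 13.8
tcp_pos: [0.5298, 0.1415, 0.0957]
tcp_rot: [0.002, 0.999, -0.032, -0.0]
wrist_force: [0.2, -9.6, 2.9]
finger_gap: 0.001
```

>>> send_rows([
  {"tx": 0.0002, "ty": 0.001, "tz": 0, "wx": 0, "wy": 0, "wz": 0, "jaw": 0},
  {"tx": 0.0002, "ty": 0.001, "tz": 0, "wx": 0, "wy": 0, "wz": 0, "jaw": 0},
])

```text
time: 14.0
tcp_pos: [0.5299, 0.1421, 0.0957]
tcp_rot: [0.002, 0.999, -0.033, -0.001]
wrist_force: [-0.4, -11.3, 3.8]
finger_gap: -0.0
```

```bash
python3 jaw.py 13
```

```text
t 14.0 tcp [0.5299 0.1421 0.0957] clampframe [-0.4 64.4 95.7] yawx -3.73 zax [-0.0015 -0.0044 -1.    ] F [ -0.41 -11.33   3.82] gap -0.0
[-0.146  0.603 -0.32   2.1    0.39   0.498 -0.825]
s blk top 142 ((-1.649144172668457, -17.409038543701172), (31.259183883666992, 44.263362884521484), 73.9627914428711) 79.8
s jaw 23 [-40.9 -37.1 -33.8]
s fix 63 [20.8 29.5 32.7]
s trig 158 [[-13.1, 68.5, 105.8], [-4.6, 79.7, 121.8], [10.2, 85.8, 135.8]]
t blk top 193 ((-1.1075553894042969, -15.50436782836914), (44.48259353637695, 30.77246856689453), 1.8948858976364136) 79.3
t jaw 85 [-42.3 -37.1 -31.6]
t fix 86 [19.7 24.7 31.9]
```

View pics/t13.png

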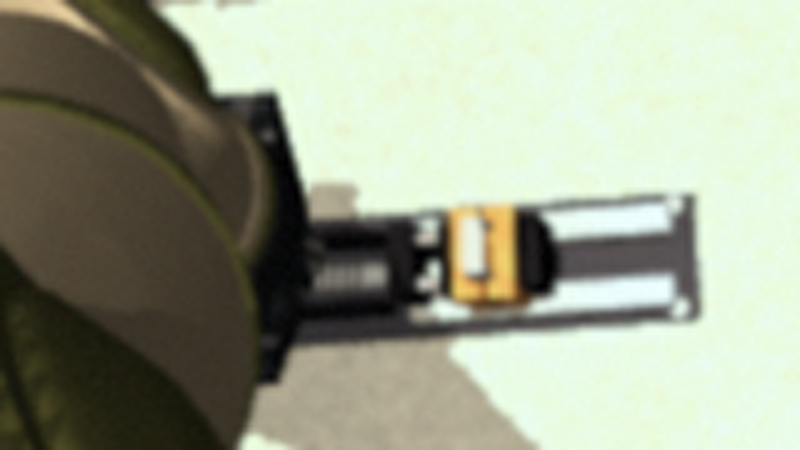

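>>> send_rows([
  {"tx": 0.0002, "ty": 0.001, "tz": 0, "wx": 0, "wy": 0, "wz": 0, "jaw": 0},
  {"tx": 0.0002, "ty": 0.002, "tz": 0, "wx": 0, "wy": 0, "wz": 0, "jaw": 0},
  {"tx": 0.0002, "ty": 0.002, "tz": 0, "wx": 0, "wy": 0, "wz": 0, "jaw": 0},
])

```text
time: 14.4
tcp_pos: [0.5299, 0.1433, 0.0957]
tcp_rot: [0.003, 0.999, -0.033, -0.001]
wrist_force: [0.3, -13.5, 5.0]
finger_gap: -0.003
```

>>> send_rows([
  {"tx": 0.0002, "ty": 0.001, "tz": 0, "wx": 0, "wy": 0, "wz": 0, "jaw": 0},
  {"tx": 0.0002, "ty": 0.002, "tz": 0, "wx": 0, "wy": 0, "wz": 0, "jaw": 0},
  {"tx": 0.0002, "ty": 0.002, "tz": 0, "wx": 0, "wy": 0, "wz": 0, "jaw": 0},
])

```text
time: 14.7
tcp_pos: [0.53, 0.1445, 0.0956]
tcp_rot: [0.003, 0.999, -0.033, -0.001]
wrist_force: [0.5, -15.9, 6.0]
finger_gap: -0.001
```

```bash
python3 jaw.py 14
```

```text
t 14.7 tcp [0.53   0.1445 0.0956] clampframe [-0.4 66.8 95.6] yawx -3.8 zax [-0.0024 -0.0066 -1.    ] F [  0.45 -15.92   6.02] gap -0.001
[-0.153  0.604 -0.318  2.098  0.389  0.501 -0.83 ]
s blk top 151 ((1.3219318389892578, -12.658567428588867), (45.459285736083984, 31.886211395263672), 0.18163847923278809) 79.8
s jaw 25 [-37.1 -34.7 -28.1]
s fix 62 [19.8 28.8 32.2]
s trig 161 [[-13.3, 69.9, 105.8], [-4.3, 81.8, 122.1], [9.8, 88.1, 137.0]]
t blk top 194 ((-1.2311153411865234, -13.28775691986084), (43.81230163574219, 30.72049903869629), 1.152814507484436) 79.3
t jaw 87 [-40.3 -35.  -29.2]
t fix 86 [19.8 24.9 31.8]
t trig 11 [[-13.7, 60.4, 106.5], [-9.7, 61.0, 111.3], [11.5, 65.5, 119.8]]
```

>>> send_rows([
  {"tx": 0.0002, "ty": 0.001, "tz": 0, "wx": 0, "wy": 0, "wz": 0, "jaw": 0},
  {"tx": 0.0002, "ty": 0.002, "tz": 0, "wx": 0, "wy": 0, "wz": 0, "jaw": 0},
  {"tx": 0.0002, "ty": 0.002, "tz": 0, "wx": 0, "wy": 0, "wz": 0, "jaw": 0},
])

```text
time: 15.1
tcp_pos: [0.53, 0.1457, 0.0956]
tcp_rot: [0.004, 0.999, -0.033, -0.001]
wrist_force: [-0.0, -18.2, 7.5]
finger_gap: 0.001
```

>>> send_rows([
  {"tx": 0.0002, "ty": 0.001, "tz": 0, "wx": 0, "wy": 0, "wz": 0, "jaw": 0},
  {"tx": 0.0002, "ty": 0.002, "tz": 0, "wx": 0, "wy": 0, "wz": 0, "jaw": 0},
  {"tx": 0.0002, "ty": 0.002, "tz": 0, "wx": 0, "wy": 0, "wz": 0, "jaw": 0},
  {"tx": 0.0002, "ty": 0.002, "tz": 0, "wx": 0, "wy": 0, "wz": 0, "jaw": 0},
])

```text
time: 15.5
tcp_pos: [0.5301, 0.1468, 0.0956]
tcp_rot: [0.004, 0.999, -0.034, -0.002]
wrist_force: [-0.5, -19.7, 9.3]
finger_gap: -0.001
```

```bash
python3 jaw.py 15
```

```text
t 15.5 tcp [0.5301 0.1468 0.0956] clampframe [-0.4 69.1 95.6] yawx -3.87 zax [-0.0033 -0.0087 -1.    ] F [ -0.55 -19.74   9.27] gap -0.001
[-0.159  0.604 -0.316  2.095  0.389  0.504 -0.835]
s blk top 150 ((1.0906505584716797, -10.84325885772705), (45.42964553833008, 31.605695724487305), 0.11139477789402008) 79.8
s jaw 22 [-35.9 -32.2 -25.2]
s fix 62 [20.  28.9 32.2]
s trig 157 [[-13.0, 74.3, 106.9], [-4.7, 84.1, 122.3], [10.9, 90.5, 136.0]]
t blk top 194 ((-0.9375, -10.264537811279297), (31.43644905090332, 44.55074691772461), 88.6757583618164) 79.5
t jaw 89 [-38.1 -32.3 -26.9]
t fix 87 [19.6 25.  31.9]
t trig 15 [[-13.7, 60.1, 105.6], [-7.3, 63.2, 111.6], [11.4, 67.0, 126.1]]
```

View pics/s15.png

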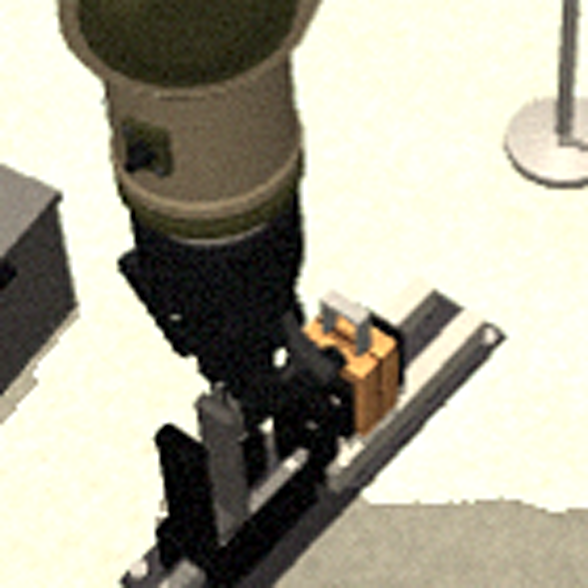

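View pics/t15.png

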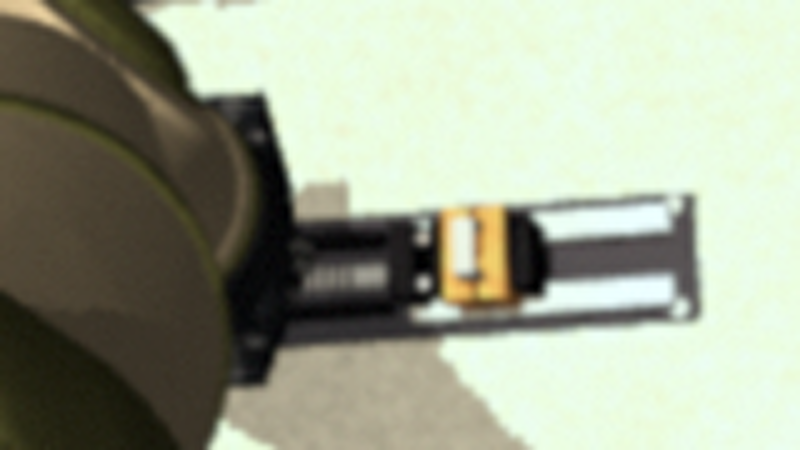

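>>> send_rows([
  {"tx": 0.0002, "ty": 0.001, "tz": 0, "wx": 0, "wy": 0, "wz": 0, "jaw": 0},
  {"tx": 0.0002, "ty": 0.0022, "tz": 0, "wx": 0, "wy": 0, "wz": 0, "jaw": 0},
  {"tx": 0.0002, "ty": 0.0022, "tz": 0, "wx": 0, "wy": 0, "wz": 0, "jaw": 0},
  {"tx": 0.0002, "ty": 0.0022, "tz": 0, "wx": 0, "wy": 0, "wz": 0, "jaw": 0},
  {"tx": 0.0002, "ty": 0.0022, "tz": 0, "wx": 0, "wy": 0, "wz": 0, "jaw": 0},
  {"tx": 0.0002, "ty": 0.0022, "tz": 0, "wx": 0, "wy": 0, "wz": 0, "jaw": 0},
])

```text
time: 16.2
tcp_pos: [0.5302, 0.1481, 0.0956]
tcp_rot: [0.005, 0.999, -0.034, -0.002]
wrist_force: [-0.4, -22.1, 10.9]
finger_gap: -0.001
```

```bash
python3 jaw.py 16
```

```text
t 16.2 tcp [0.5302 0.1481 0.0956] clampframe [-0.4 70.4 95.6] yawx -3.91 zax [-0.0037 -0.0099 -0.9999] F [ -0.39 -22.09  10.86] gap -0.001
[-0.162  0.605 -0.315  2.094  0.389  0.506 -0.838]
s blk top 155 ((-0.5347785949707031, -11.685371398925781), (30.731910705566406, 44.90476989746094), 82.99066925048828) 80.2
s jaw 28 [-34.4 -30.9 -23.6]
s fix 60 [19.6 28.3 32.6]
s trig 152 [[-13.1, 76.2, 106.5], [-4.6, 85.8, 123.0], [11.2, 91.8, 137.3]]
t blk top 186 ((-1.0505123138427734, -8.76449966430664), (44.062232971191406, 32.382999420166016), 0.4645198881626129) 79.4
t jaw 84 [-36.8 -31.7 -25.2]
t fix 85 [19.5 25.  31.7]
t trig 34 [[-13.7, 60.3, 107.4], [-2.8, 61.0, 116.7], [10.0, 68.2, 132.4]]
```

>>> send_rows([
  {"tx": 0, "ty": 0, "tz": 0, "wx": 0, "wy": 0, "wz": 0, "jaw": 0},
  {"tx": 0, "ty": 0, "tz": 0, "wx": 0, "wy": 0, "wz": 0, "jaw": 0},
  {"tx": 0, "ty": 0, "tz": 0, "wx": 0, "wy": 0, "wz": 0, "jaw": 0},
  {"tx": 0, "ty": 0, "tz": 0, "wx": 0, "wy": 0, "wz": 0, "jaw": 0},
  {"tx": 0, "ty": 0, "tz": 0, "wx": 0, "wy": 0, "wz": 0, "jaw": 0},
  {"tx": 0, "ty": 0, "tz": 0, "wx": 0, "wy": 0, "wz": 0, "jaw": 0},
])

```text
time: 16.9
tcp_pos: [0.5302, 0.1481, 0.0956]
tcp_rot: [0.005, 0.999, -0.034, -0.002]
wrist_force: [-0.7, -21.9, 9.8]
finger_gap: 0.002
```

```bash
python3 jaw.py 17; python3 - <<'E'
from h import *
# bystander drift: rerender centroids by comparing depth with initial? compare top points of each in side view
a=load('side');print(len(a))
E
```

```text
t 16.9 tcp [0.5302 0.1481 0.0956] clampframe [-0.5 70.4 95.6] yawx -3.91 zax [-0.0038 -0.0099 -0.9999] F [ -0.72 -21.9    9.75] gap 0.002
[-0.162  0.605 -0.315  2.094  0.388  0.506 -0.838]
s blk top 156 ((-0.17406082153320312, -11.044654846191406), (31.283170700073242, 45.68986129760742), 82.1200180053711) 79.4
s jaw 28 [-34.2 -31.  -24. ]
s fix 60 [19.4 29.2 32.5]
s trig 158 [[-13.1, 74.3, 106.9], [-3.6, 85.4, 122.9], [10.4, 91.9, 137.5]]
t blk top 188 ((-1.1747665405273438, -9.41966724395752), (44.39894485473633, 30.473363876342773), 0.737784206867218) 79.7
t jaw 80 [-36.7 -31.6 -25.4]
t fix 87 [19.6 25.1 31.6]
t trig 35 [[-13.8, 60.2, 106.1], [-2.8, 61.0, 117.3], [10.0, 68.4, 133.0]]
5
```

View pics/s17.png

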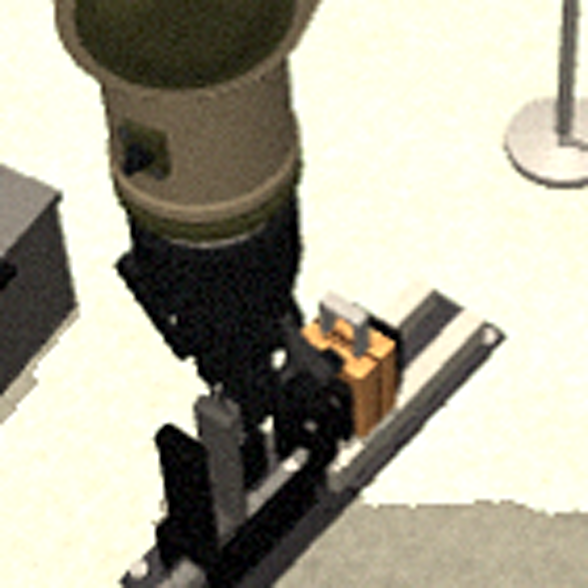

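View pics/t17.png

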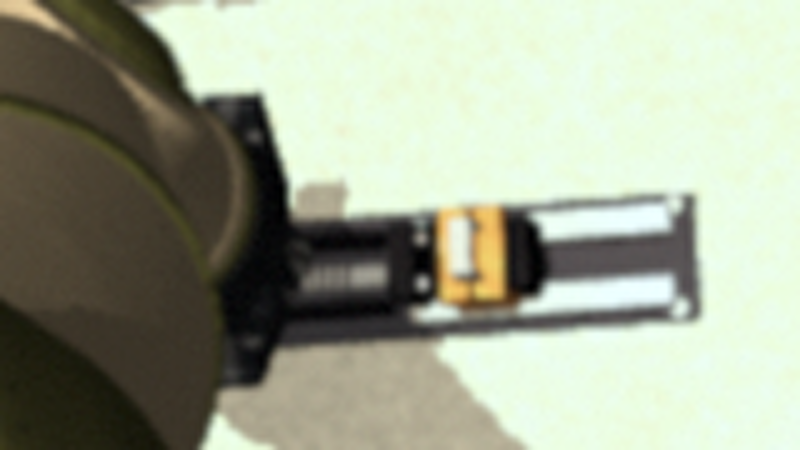

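```bash
python3 - <<'E'
from h import *
f=load('side');Q=cloud(f)
for n,(x,y,r,z) in dict(flash=(.426,-.387,.04,.1),org=(.76,.17,.12,.09),tea=(.70,-.02,.1,.045)).items():
    m=(np.hypot(Q[...,0]-x,Q[...,1]-y)<r)&(Q[...,2]>z)&(Q[...,2]<.125); print(n,m.sum(),np.median(Q[m],0).round(3))
save('s_full_end',f['image'])
bot.finish_job()
print(bot.get_state()['wrist_force'])
E
```

```text
flash 139 [ 0.426 -0.385  0.111]
org 3175 [0.748 0.179 0.099]
tea 0 [nan nan nan]
the job is handed in; nothing more can be done
the job is handed in; nothing more can be done
  return _methods._mean(a, axis=axis, dtype=dtype,
  ret = um.true_divide(
```

View pics/s_full_end.png

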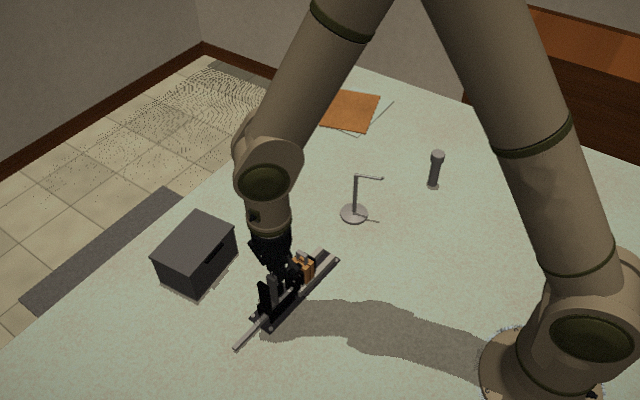

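The block is off the hook, standing loop-up on the clamp bed and pinched between the jaw and the sprung pad. I handed the job in at about 17 s with the trigger still held squeezed; no verdict is reported.

- **Placing:** I gripped the block by its sides, lifted it about 12 mm and drew it 70 mm along the hook's -x. I then turned it 66°, set it on the bed between the jaws and let go. The cameras showed it upright, square to the clamp and about 1.5 mm off the middle plane.
- **Clamping:** I closed the clamp with two trigger strokes, pushing the trigger with the shut fingers by moving the arm. The fingers did not pinch the trigger against the handle, and they never went near the moving jaw.
- **Final checks:**
  - The arm was still, with about 22 N on the trigger at the wrist.
  - The pad was pressed in about 6.3 mm by force and 5.5–5.8 mm by the top camera. The side camera's block fit was rougher and gave only about 4 mm. I trusted the others because its jaw reading implied about 6 mm.
- **Bystanders:** The flashlight's measured position was unchanged. The organizer looks unmoved in the last side picture. My automatic check on the tealight found no points, because the arm hides it in that view. It was in place in earlier pictures and the arm never came near it.

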